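# Click the snap-fit cover home with the press tool

### The job

Take the press tool off its slanted rest, stand it upright on its steel foot in the middle of the black rubber mat and let go of it. Then take it again from straight above and, with the tool and not with the fingers, press the white cover squarely at its middle, tool upright, down on the docking base until it is fully home and both spring catches have snapped shut over its ends. Finally leave the tool standing upright in the middle of the mat, and leave everything else on the bench as it is.

Things in the scene. Friction and masses are not known exactly. Their poses are not given: they have to be found in the camera images.
- press_mid (a point): Press tool, its handle's middle. Steel foot plate 56 x 56 x 14 mm; from its centre a square black handle 28 x 28 mm; 160 mm overall, 0.3 kg. Point on the axis, 80 mm above the underside; z from foot to top, x and y square to the handle's flats. At the start it leans in the rest, z 40 degrees above level, top away from the robot, y level; its upper 60 mm is free on both sides.
- press_foot (a point): Centre of the underside of the press tool's steel foot; same axes as press_mid. Within 90 mm of it along the handle the rest's cheeks stand beside the leaning handle.
- rest: Bare aluminium slanted rest of the press tool, fixed to the bench: base plate 125 x 80 x 8 mm, a raised notch about 80 mm high. Origin on the bench under it, z up, x runs from the tool's foot to its top.
- mat: Black rubber mat 120 x 120 x 4 mm, fixed flat on the bench (top 4 mm above the bench). Origin at the centre of its underside, z up. Standing place of the tool: it stands well when its foot is within 45 mm of the middle, upright, foot flat.
- nest: Black docking base, fixed: plinth 170 (x) x 110 (y) x 20 mm, seat for the cover 26 mm above the bench, guide walls at y = +-39.5 mm (60 mm long, tops at 46 mm), at each end in x a grey sprung catch 40 mm wide, top at 48 mm, its slope beginning 51.5 mm from the middle. Origin on the bench under its middle, z up.
- cover_top (a point): Centre of the white cover's flat top (86 x 76 mm), z up, x along it. Cover 110 x 76 x 20 mm, 0.12 kg, 5 mm end flanges. At the start it lies loose and level on the catches' slopes, top 60 mm above the bench. Pressing near its middle (10 to 20 N, rising, then a sudden give) seats it, top at 46 mm, catches over its ends; too light a push leaves it part-way.
- catch_near (a joint): Sprung catch at the -x end of the docking base, slides outward; 0 = shut, m; about 0.0035 while the cover passes. Shut before the press too.
- catch_far (a joint): The same at the +x end.
- tube_rack: Bystander: white rack of capped tubes, 76 x 142 x 95 mm; origin under its centre.
- reagent_bottle: Bystander: amber bottle, 64 mm across, 140 mm high; origin under its centre.
- vial_a: Bystander: glass vial 30 mm across, 55 mm high, between the left and the middle of the three work places; origin under its centre.
- vial_b: Bystander: the same kind of vial, between the middle and the right work places; origin under its centre.
- beaker: Bystander: beaker 72 mm across, 85 mm high; origin under its centre.
- microplate: Bystander: flat plate 127 x 85 x 14 mm; origin under its centre.
- marker: Bystander: black marker 130 mm long, 12 mm thick, lying on the bench.
There are look-alikes about, which are no part of the job. What is shaped like the part that bears press_mid but turquoise is not meant. There is more than one size of the mat; the job needs the smaller.

How it is judged:
By the outcome, as a careful person would: the job done as asked, in the order asked, and still so for the second after the job is handed in, with the robot touching nothing.
It also fails if it takes over 66 s, if anything falls off the work surface, if the arm or the gripper's body presses on something with over 40 N, if the wrist force passes 120 N, or if a joint passes its speed limit or range.

### The arm

A 7-joint arm with a two-finger parallel gripper is mounted at the origin on the work surface. World frame = base frame: x ahead of the robot, y to its left, z up, the work surface at z = 0. Lengths are in m, angles in rad, forces in N, time in s.
With the tool pointing down it reaches from about 0.4 to 0.875 m from the base axis. Payload 6.5 kg.
Tool frame: the origin (TCP) lies at the very end of the fingers, on their centre line; the grasp point (between the pads) lies 19 mm behind it (tcp_to_grasp is the distance from the TCP to the grasp point, in m); z points along the fingers, y is the direction in which the jaws open and shut (so a half turn about z gives the same grasp; the last joint's range is limited). The gripper opens to 88 mm and grips with 3 to 60 N. Pads are 18 mm wide; open, the fingers measure 123 mm over their backs; the gripper's body (75 mm by 187 mm) begins 45 mm behind the grasp point.
Start: joints at [-1.35, 0.536, -0.004, 1.538, 0.003, 1.067, -0.071], TCP at [0.184, 0.623, 0.239] pointing down, gripper open.
Joint ranges: [-2.7, 2.7], [-0.37, 2.16], [-1.27, 1.26], [0.24, 2.4], [-1.31, 4.45], [0.19, 1.91], [-2.76, 2.76]. Speed limits (rad/s): [2.39, 2.39, 3.14, 3.14, 3.14, 3.14, 3.14].

### API

Orientations are given as a unit quaternion [w, x, y, z].
In Python, from bench import * gives the robot as it stands.
- The arm moves only by the shell command python3 -m crank 'ROWS' [OPENING] [FORCE]. ROWS is JSON, a list of rows, each a list of 2 entries, a list of its own where there are three numbers: the shift along the tool's x, y, z in m, then the turn, a rotation vector about the tool's x, y, z in rad. In form: [[[dx, dy, dz], [rx, ry, rz]], ...]. A call has 1 to 10 rows; each row is the pose to reach, as a shift and turn from the pose commanded when the call began, along the tool's axes at that moment; what a row does not reach only later rows make up. A row lasts 1/10 s, in which the tool goes at most 50 mm and 8.59 degrees, less where a joint would pass 70% of its speed; a pose out of reach is approached as far as the arm can. A call with a gripper value outside its range is refused whole. OPENING is the opening, from 0 (shut) to 1 (fully open), set as the call begins (- or left out, the last holds). The fingers move at their own pace and stop on an object; FORCE is the grip in N (left out, the last holds). Time passes only in rows, so rows that repeat a pose let the fingers close. It gives the time, the measured TCP pose, the force and the opening at its end, in the units of the state.
- get_obs(): the state, without advancing time (a new reading comes with each control period).
- get_image(name): name is "side" or "top" or "wrist"; returns the picture (480x640x3 uint8, red, green, blue); there is no depth.
- camera_info(name): a dict with "mtx" (3x3 intrinsics, pixels), "R" (3x3) and "t" (3): a world point X has camera coordinates R X + t. Camera axes: x right, y down, z forward; pixel columns grow to the right and rows downward; lengths in m; the calibration is good to about 2 mm. A picture is of the moment at which its call begins: read the wrist's pose just before it. camera_info takes no time and is no camera call; for the wrist camera it gives the pose at the moment of the call.
- sign_off(): hands the job in, once; it reports no verdict.
The state is a dict: "time_s": time; "joint_pos": joint angles; "qvel": joint speeds; "tau": joint torques, N m; "tool_pos": TCP position; "ee_rot": TCP orientation; "force": force on the tool from outside, world axes, zero at the start; "moment": the same for the moment, N m; "width": opening from 0.0 (shut) to 1.0 (fully open).
Only numpy, scipy, OpenCV 4.12 (cv2) and the standard library are available. Lean on these libraries where they do the work, as an engineer would, in place of code of your own. Each camera call takes 0.05 s, during which the arm holds its last target. There are 200 camera calls.

## Working session

There is one attempt and no reset: what is moved stays moved. The work goes in short steps, Python scripts to look and compute and a shell command to move; the robot and the scene stay as the last step left them, time stands still between calls to the robot, and variables do not carry over. Pictures are saved under pics/ and viewed, on a budget of 10 in all, crops included, one or two more only if the job needs it, and the job is handed in when it is done.

```bash
mkdir -p pics; ls
python3 - <<'E'
from bench import *
import cv2
o=get_obs()
print({k:(v if not hasattr(v,'round') else v) for k,v in o.items()})
for n in ("top","side"):
    im=get_image(n); cv2.imwrite(f"pics/{n}0.png",im[:,:,::-1])
    c=camera_info(n); print(n,c)
E
```

```text
pics
{'time_s': 0.0, 'joint_pos': array([-1.35022063,  0.53713272, -0.00441899,  1.53884176,  0.00261175,
        1.06730373, -0.07117787]), 'qvel': array([ 4.55819516e-04,  7.74161640e-05,  2.77396305e-04, -9.86579271e-04,
       -1.39294188e-03,  5.99938807e-04,  3.58998015e-04]), 'tau': array([ 3.70401096e-06, -5.70990479e+01,  9.90854837e-01, -2.51603669e+01,
       -5.62235224e-02,  1.79799838e-02,  1.57428690e-04]), 'tool_pos': array([0.18372027, 0.62286977, 0.23787317]), 'ee_rot': array([-4.83753125e-05,  1.42855983e-01,  9.89743129e-01, -8.38620826e-04]), 'force': array([ 1.10764404, -0.12279273, -0.43773993]), 'moment': array([ 0.01954441, -0.01246794, -0.03100059]), 'width': 1.001270794902425}
top {'mtx': array([[468.78984809,   0.        , 317.65147915],
       [  0.        , 468.78984809, 242.41552871],
       [  0.        ,   0.        ,   1.        ]]), 'R': array([[ 0.06349656, -0.99797931, -0.00234081],
       [-0.97520902, -0.06154924, -0.21255366],
       [ 0.21198008,  0.0157792 , -0.97714659]]), 't': array([-0.08319618,  0.52820762,  1.37561179])}
side {'mtx': array([[450.21550006,   0.        , 319.59339727],
       [  0.        , 450.21550006, 234.05400411],
       [  0.        ,   0.        ,   1.        ]]), 'R': array([[-0.94263063, -0.3336748 ,  0.01042219],
       [-0.23010566,  0.62679601, -0.74443142],
       [ 0.24186541, -0.70412207, -0.66761758]]), 't': array([0.49515289, 0.23966396, 1.00873413])}
```

View pics/top0.png

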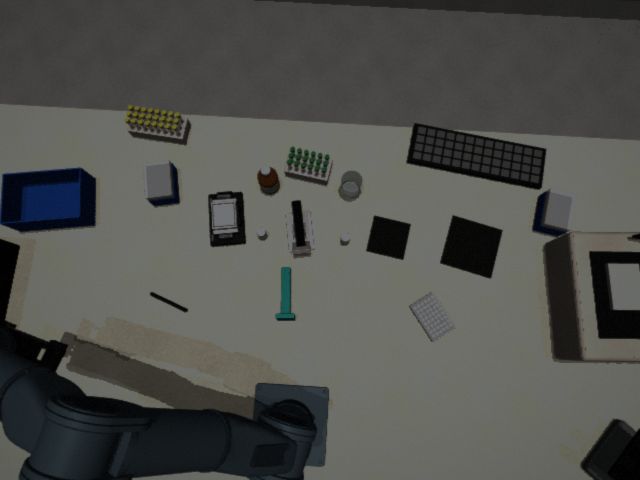

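View pics/side0.png

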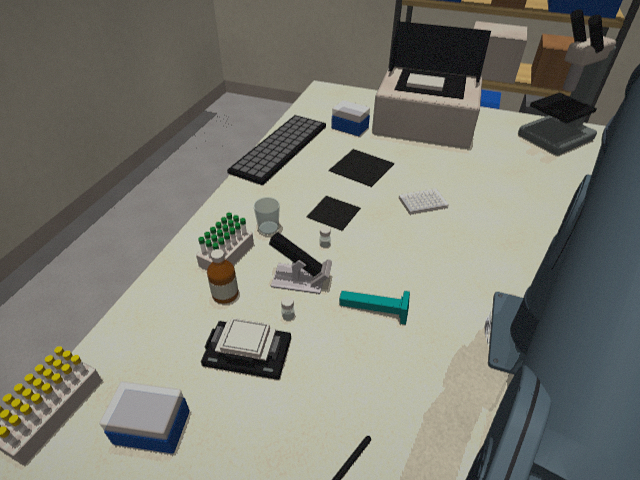

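The top view shows the nest at (226,218), the rest with the leaning black tool at (299,228), the small mat at (389,237) and the large mat at (471,246). The turquoise decoy is at (286,293). The side view shows the same layout, with the tool at (298,258) and the nest at (247,347).

```bash
cat > h.py <<'E'
from bench import *
import cv2, numpy as np
from scipy.spatial.transform import Rotation as Rn
def ray(c,uv):
    d=c["R"].T@np.linalg.solve(c["mtx"],np.r_[uv,1.]); return -c["R"].T@c["t"],d
def onz(c,uv,z):
    o,d=ray(c,uv); return o+d*(z-o[2])/d[2]
def two(c1,u1,c2,u2):
    o1,d1=ray(c1,u1);o2,d2=ray(c2,u2)
    s=np.linalg.lstsq(np.c_[d1,-d2],o2-o1,rcond=None)[0]
    a,b=o1+s[0]*d1,o2+s[1]*d2; return (a+b)/2,np.linalg.norm(a-b)
def proj(c,X):
    p=c["mtx"]@(c["R"]@np.asarray(X)+c["t"]); return p[:2]/p[2]
def blob(mask,at,roi=None):
    n,l,s,ce=cv2.connectedComponentsWithStats(mask.astype(np.uint8))
    best=min((i for i in range(1,n) if s[i,4]>40),key=lambda i:np.hypot(*(ce[i]-at)))
    return l==best,s[best]
def rectz(c,mask,z):
    cn=max(cv2.findContours(mask.astype(np.uint8),cv2.RETR_EXTERNAL,cv2.CHAIN_APPROX_NONE)[0],key=cv2.contourArea)[:,0]
    P=np.array([onz(c,p.astype(float),z)[:2] for p in cn])
    return cv2.minAreaRect((P*1000).astype(np.float32))
E
python3 - <<'E'
from h import *
np.set_printoptions(precision=4,suppress=True)
t=cv2.imread("pics/top0.png");s=cv2.imread("pics/side0.png");c=camera_info("top")
g=t.max(2)
for nm,at,z in (("mat",(389,237),.004),("bigmat",(471,246),.004),("nest",(226,218),.02),("handle",(298,222),.08)):
    m,st=blob(g<60,np.array(at)); print(nm,st,rectz(c,m,z))
m,st=blob(t.min(2)[190:245,205:250]>95,np.array((20,25)));M=np.zeros(g.shape,bool);M[190:245,205:250]=m
print("cover",st,rectz(c,M,.06), np.mean(np.argwhere(M),0)[::-1])
cr=lambda im,x,y:cv2.resize(im[y:y+75,x:x+100],(400,300),interpolation=cv2.INTER_CUBIC)
v=np.vstack([np.hstack([cr(t,180,180),cr(t,250,190)]),np.hstack([cr(s,195,310),cr(s,250,225)])])
cv2.imwrite("pics/crop.png",np.clip(v.astype(float)*1.4,0,255))
E
```

```text
mat [ 366  216   45   44 1395] ((575.3429565429688, -270.850341796875), (119.84998321533203, 120.29193115234375), 79.71188354492188)
bigmat [ 440  216   62   62 2628] ((562.4160766601562, -533.5850830078125), (163.77659606933594, 163.80958557128906), 76.00530242919922)
nest [ 208  191   38   56 1041] ((601.8233642578125, 245.22705078125), (178.02874755859375, 111.46920776367188), 8.706050872802734)
handle [292 200  16  47 471] ((584.0715942382812, 11.086963653564453), (145.6293487548828, 36.41895294189453), 9.813371658325195)
cover [  8  14  23  25 454] ((598.0765991210938, 245.8900146484375), (75.72992706298828, 67.62844848632812), 8.53115177154541) [223.2577 215.2467][ WARN:0@0.078] global loadsave.cpp:1063 imwrite_ Unsupported depth image for selected encoder is fallbacked to CV_8U.
```

View pics/crop.png

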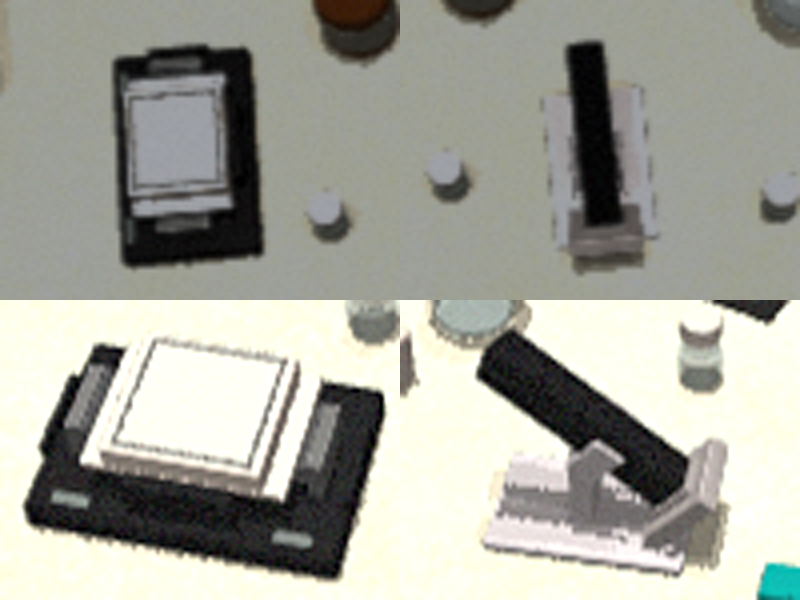

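The crops show the handle's free end at about (146·, 45·) in the top rest crop, clear of the cheeks. The cover is level on the catches and the rest is yawed about 10°. I'll compute the approach to a close wrist look.

```bash
cat >> h.py <<'E'
def state():
    o=get_obs(); w,x,y,z=o["ee_rot"]; return o,np.array(o["tool_pos"]),Rn.from_quat([x,y,z,w])
def down(yaw,tilt=0):
    # tool z down, tool x pointing to -X rotated by yaw; tilt>0: fingertips point outward (+x of yaw frame)
    return Rn.from_euler("z",yaw,degrees=True)*Rn.from_matrix(np.diag([-1.,1,-1]))*Rn.from_euler("y",-tilt,degrees=True)
def rel(p,R):
    o,p0,R0=state(); print("shift",np.round(R0.inv().apply(np.asarray(p)-p0),4),"turn",np.round((R0.inv()*R).as_rotvec(),4))
E
python3 - <<'E'
from h import *
np.set_printoptions(precision=4,suppress=True)
c=camera_info("top");s=camera_info("side")
w=camera_info("wrist"); o,p,R=state()
print("wrist cam in tool", R.inv().apply(-w["R"].T@w["t"]-p), (w["R"]@R.as_matrix()), w["mtx"])
for n,u in dict(va=(262,231),vb=(345,236)).items(): print(n,onz(c,u,.055))
print("bottle",onz(c,(265,171),.14),"rack",onz(c,(312,152),.09),"beaker",onz(c,(350,172),.085))
T=lambda x,y:(250+(x-400)/4,190+y/4); S=lambda x,y:(250+(x-400)/4,225+(y-300)/4)
# lower end-face corners, upper corners
print("rest plate corners",[onz(c,T(*q),.008)[:2] for q in ((545,95),(642,87),(657,237),(557,248))])
print("end low +y:",two(c,T(566,45),s,S(480,377)),"end low -y", two(c,T(603,42),s,S(480,352)))
print("mid end", onz(c,T(585,44),.12),onz(c,T(585,44),.14))
print(down(10,30).apply([0,0,1]))
rel((.50,.03,.40),down(10))
E
```

```text
wrist cam in tool [ 0.0742  0.0009 -0.1462] [[-0.0014  1.      0.0016]
 [-0.9573 -0.0009 -0.289 ]
 [-0.289  -0.002   0.9573]] [[349.1102   0.     315.5832]
 [  0.     349.1102 238.3368]
 [  0.       0.       1.    ]]
va [0.5579 0.1235 0.055 ]
vb [ 0.5582 -0.132   0.055 ]
bottle [0.7213 0.119  0.14  ] rack [ 0.8116 -0.0143  0.09  ] beaker [ 0.7551 -0.1358  0.085 ]
rest plate corners [array([0.6305, 0.0576]), array([ 0.642 , -0.0196]), array([ 0.5203, -0.0395]), array([0.5065, 0.0384])]
end low +y: (array([0.6381, 0.0348, 0.1219]), np.float64(0.00035982339701703687)) end low -y (array([0.6473, 0.0085, 0.1151]), np.float64(0.005541658611962156))
mid end [0.6405 0.0209 0.12  ] [0.6343 0.0195 0.14  ]
[ 0.4924  0.0868 -0.866 ]
shift [-0.471  -0.4795 -0.1613] turn [-0.0015 -0.0002 -0.4612]
```

```bash
python3 -m crank '[[[-0.471,-0.48,-0.161],[0,0,-0.461]],[[-0.471,-0.48,-0.161],[0,0,-0.461]],[[-0.471,-0.48,-0.161],[0,0,-0.461]],[[-0.471,-0.48,-0.161],[0,0,-0.461]],[[-0.471,-0.48,-0.161],[0,0,-0.461]],[[-0.471,-0.48,-0.161],[0,0,-0.461]],[[-0.471,-0.48,-0.161],[0,0,-0.461]],[[-0.471,-0.48,-0.161],[0,0,-0.461]],[[-0.471,-0.48,-0.161],[0,0,-0.461]],[[-0.471,-0.48,-0.161],[0,0,-0.461]]]' 1 40
python3 - <<'E'
from h import *
rel((.50,.03,.40),down(10))
E
```

```text
time_s: 1.1
tool_pos: [0.4127, 0.1921, 0.3555]
ee_rot: [-0.0, -0.087, 0.996, 0.0]
force: [1.0, 1.2, -0.2]
width: 0.993
shift [-0.0579 -0.1748 -0.0445] turn [ 0.0001 -0.0001 -0.0003]
```

```bash
python3 -m crank '[[[-0.058,-0.175,-0.044],[0,0,0]],[[-0.058,-0.175,-0.044],[0,0,0]],[[-0.058,-0.175,-0.044],[0,0,0]],[[-0.058,-0.175,-0.044],[0,0,0]],[[-0.058,-0.175,-0.044],[0,0,0]],[[-0.058,-0.175,-0.044],[0,0,0]],[[-0.058,-0.175,-0.044],[0,0,0]]]'
python3 - <<'E'
from h import *
w=camera_info("wrist"); im=get_image("wrist")[:,:,::-1]; cv2.imwrite("pics/w1.png",im)
np.savez("w1.npz",**w); print(-w["R"].T@w["t"])
E
```

```text
time_s: 1.8
tool_pos: [0.4991, 0.0334, 0.3985]
ee_rot: [-0.001, -0.088, 0.996, 0.0]
force: [-0.8, -0.1, 0.2]
width: 1.0
[0.42651784 0.02094673 0.54481358]
```

View pics/w1.png

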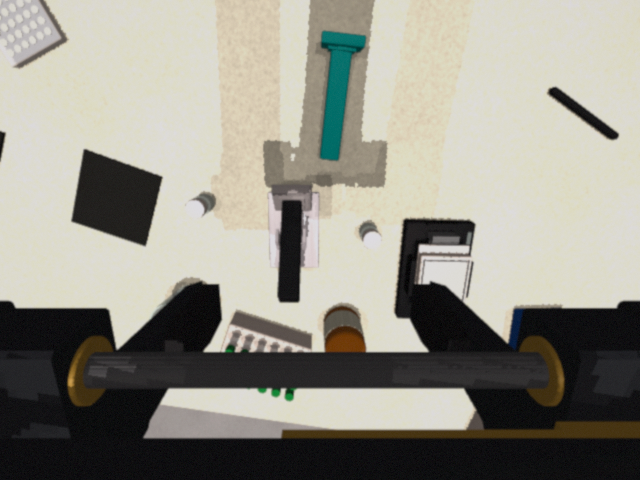

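The wrist view shows the leaning handle from (290,200) to (289,300), the mat at (117,197), the vials at (197,207) and (370,237), and the cover partly visible at (445,275). I'll triangulate the handle's end.

Run:
```python
from h import *
np.set_printoptions(precision=4,suppress=True)
c=camera_info("top"); w=dict(np.load("w1.npz")); t=cv2.imread("pics/top0.png"); im=cv2.imread("pics/w1.png")
m=(im.max(2)<60); m[:180]=0;m[310:]=0;m[:,:260]=0;m[:,325:]=0
m,_=blob(m,np.array((290,250)))
mt,_=blob(t.max(2)<60,np.array((298,222)))
def rows(m,step):
    for v in range(*step):
        u=np.flatnonzero(m[v]); print(v,u.min(),u.max()) if len(u) else print(v)
ys=np.flatnonzero(m.any(1));print("wrist",ys.min(),ys.max());rows(m,(ys.min(),ys.max()+1,12))
rows(m,(ys.max()-3,ys.max()+1))
yt=np.flatnonzero(mt.any(1));print("top",yt.min(),yt.max());rows(mt,(yt.min(),yt.max()+1,4))
e_w=(np.mean(np.flatnonzero(m[ys.max()-3])),ys.max()+.5); e_t=(np.mean(np.flatnonzero(mt[yt.min()+2])),yt.min()-.5)
P,g=two(w,e_w,c,e_t); print("end lower edge mid",P,g)
for z in (.11,.12,.13): print(z,onz(w,e_w,z),onz(c,e_t,z))
# back end of the visible upper handle edge etc: yaw from midline, wrist
mids=np.array([(np.mean(np.flatnonzero(m[v])),v) for v in range(ys.min()+25,ys.max()-4)])
f=np.polyfit(mids[:,1],mids[:,0],1)
# plane through the wrist camera and the midline; intersect with 40deg family -> yaw
a=ray(w,(np.polyval(f,210),210))[1];b=ray(w,(np.polyval(f,295),295))[1];n=np.cross(a,b)
for yaw in range(4,16,2):
    q=np.radians(yaw);d=np.array([np.cos(q)*.766,np.sin(q)*.766,.6428]);print(yaw,np.dot(n/np.linalg.norm(n),d))
midt=np.array([(np.mean(np.flatnonzero(mt[v])),v) for v in range(yt.min()+3,yt.max()-10)])
f=np.polyfit(midt[:,1],midt[:,0],1)
a=ray(c,(np.polyval(f,202),202))[1];b=ray(c,(np.polyval(f,240),240))[1];n=np.cross(a,b)
for yaw in range(4,16,2):
    q=np.radians(yaw);d=np.array([np.cos(q)*.766,np.sin(q)*.766,.6428]);print("t",yaw,np.dot(n/np.linalg.norm(n),d))
```

```text
wrist 201 301
201 283 300
213 282 301
225 282 300
237 280 300
249 280 300
261 280 299
273 279 298
285 279 298
297 279 298
298 279 298
299 280 298
300 280 297
301 289 296
top 200 246
200 297 299
204 292 300
208 292 301
212 293 301
216 293 302
220 293 302
224 294 303
228 294 303
232 294 304
236 294 305
240 296 304
244 295 307
end lower edge mid [0.6448 0.0222 0.1212] 0.0005409247255074473
0.11 [0.6507 0.0224 0.11  ] [0.6482 0.0227 0.11  ]
0.12 [0.6455 0.0224 0.12  ] [0.6451 0.022  0.12  ]
0.13 [0.6404 0.0224 0.13  ] [0.642  0.0213 0.13  ]
4 0.07320536985675236
6 0.04652536269959995
8 0.019834463211527306
10 -0.006834809857857229
12 -0.03344996410740521
14 -0.0599785730714138
t 4 -0.07878523077369805
t 6 -0.05217625144910833
t 8 -0.025493122657689472
t 10 0.0012316463183470803
t 12 0.027965495464639157
t 14 0.054675853704035736
```

Run:
```python
from h import *
R=down(9.7,-10); z=R.apply([0,0,1]); G=np.array([.6134,.0166,.1125]); T=G+z*.019
print(z,T); rel(T-z*.1,R)
```

```text
[-0.17116561 -0.02925787 -0.98480775] [0.61014785 0.0160441  0.09378865]
shift [-0.1239 -0.037   0.2062] turn [-1.000e-04  1.734e-01  7.600e-03]
```

```bash
python3 -m crank '[[[-0.124,-0.037,0.05],[0,0.174,-0.005]],[[-0.124,-0.037,0.1],[0,0.174,-0.005]],[[-0.124,-0.037,0.15],[0,0.174,-0.005]],[[-0.124,-0.037,0.206],[0,0.174,-0.005]],[[-0.124,-0.037,0.206],[0,0.174,-0.005]],[[-0.124,-0.037,0.206],[0,0.174,-0.005]],[[-0.124,-0.037,0.206],[0,0.174,-0.005]],[[-0.124,-0.037,0.206],[0,0.174,-0.005]],[[-0.124,-0.037,0.206],[0,0.174,-0.005]]]'
python3 - <<'E'
from h import *
R=down(9.7,-10); T=np.array([.6101,.0160,.0938])
rel(T,R); print(state()[0]["joint_pos"])
w=camera_info("wrist"); im=get_image("wrist")[:,:,::-1]; cv2.imwrite("pics/w2.png",im); np.savez("w2.npz",**w)
for G in ((.6134,.0166,.1125),(.636,.0205,.132)): print(proj(w,G))
E
```

```text
time_s: 2.75
tool_pos: [0.6295, 0.0173, 0.1961]
ee_rot: [-0.084, -0.089, 0.992, -0.007]
force: [0.5, 0.4, -0.1]
width: 1.0
shift [0.0018 0.0021 0.1041] turn [-0.0014  0.0049  0.0103]
[-0.3098278   0.66055663  0.31744086  1.49117711 -0.18260159  1.191166
  1.79368187]
[318.33643527 241.78338393]
[318.24695878 280.89887894]
```

View pics/w2.png

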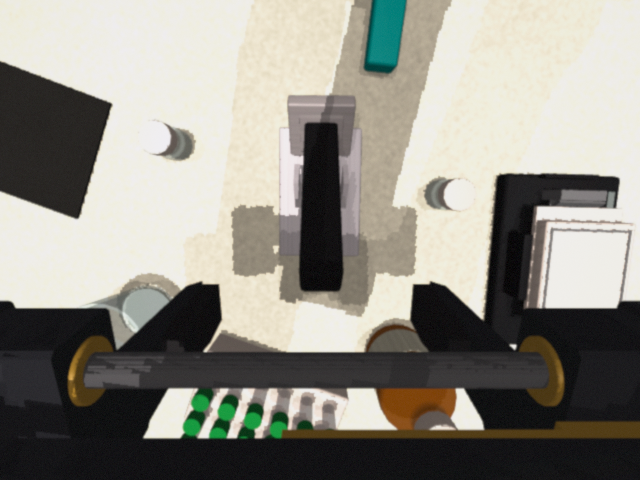

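The handle sits centred between the open fingers, with its end at (321,290), about 3 px to tool +y. I'll descend and grip.

```bash
python3 -m crank '[[[0.002,0.004,0.04],[0,0,0.01]],[[0.002,0.004,0.07],[0,0,0.01]],[[0.002,0.004,0.09],[0,0,0.01]],[[0.002,0.004,0.104],[0,0,0.01]],[[0.002,0.004,0.104],[0,0,0.01]],[[0.002,0.004,0.104],[0,0,0.01]]]'
python3 -m crank '[[[0,0,0],[0,0,0]],[[0,0,0],[0,0,0]],[[0,0,0],[0,0,0]],[[0,0,0],[0,0,0]],[[0,0,0],[0,0,0]],[[0,0,0],[0,0,0]],[[0,0,0],[0,0,0]],[[0,0,0],[0,0,0]]]' 0.2 55
python3 - <<'E'
from h import *
o,p,R=state(); print(p,R.apply([0,0,1]),o["force"],o["width"])
d=np.array([.766*np.cos(.169),.766*np.sin(.169),.643]); x=np.array([-.643*np.cos(.169),-.643*np.sin(.169),.766])
print("lift shift (perp)",R.inv().apply(x*.06),"up",R.inv().apply([0,0,.1]))
E
```

```text
time_s: 3.4
tool_pos: [0.609, 0.0174, 0.0924]
ee_rot: [-0.085, -0.084, 0.993, -0.008]
force: [1.2, -0.4, 0.5]
width: 1.004
time_s: 4.2
tool_pos: [0.608, 0.0173, 0.091]
ee_rot: [-0.087, -0.084, 0.993, -0.008]
force: [-0.3, -0.0, -0.4]
width: 0.315
[0.60800699 0.01732532 0.09103617] [-0.17038298 -0.03059844 -0.98490272] [-0.34764891 -0.04124952 -0.37660824] 0.3154001224285583
lift shift (perp) [ 4.59533837e-02 -5.04546213e-05 -3.85878476e-02] up [ 0.01731026 -0.00014533 -0.09849027]
```

```bash
python3 -m crank '[[[-0.003,0,-0.003],[0,0,0]],[[0.008,0,-0.014],[0,0,0]],[[0.02,0,-0.026],[0,0,0]],[[0.034,0,-0.039],[0,0,0]],[[0.049,0,-0.051],[0,0,0]],[[0.054,0,-0.08],[0,0,0]],[[0.06,0,-0.115],[0,0,0]],[[0.066,0,-0.15],[0,0,0]],[[0.066,0,-0.15],[0,0,0]]]'
python3 - <<'E'
from h import *
w=camera_info("wrist"); im=get_image("wrist")[:,:,::-1];s=get_image("side")[:,:,::-1]
cv2.imwrite("pics/a1.png",np.hstack([cv2.resize(im,(400,300)),cv2.resize(s[120:345,180:480],(400,300))]))
o,p,R=state();print(p,o["force"],o["width"],o["joint_pos"])
E
```

```text
time_s: 5.1
tool_pos: [0.5725, 0.0109, 0.2549]
ee_rot: [-0.082, -0.084, 0.993, -0.008]
force: [0.8, 0.3, -3.6]
width: 0.314
[0.5697271  0.0111783  0.25026161] [-0.32318851  0.34945556 -4.09336366] 0.31451742454145004 [-0.34713442  0.50290277  0.34133809  1.61659757 -0.14609591  1.22318334
  1.77065824]
```

View pics/a1.png

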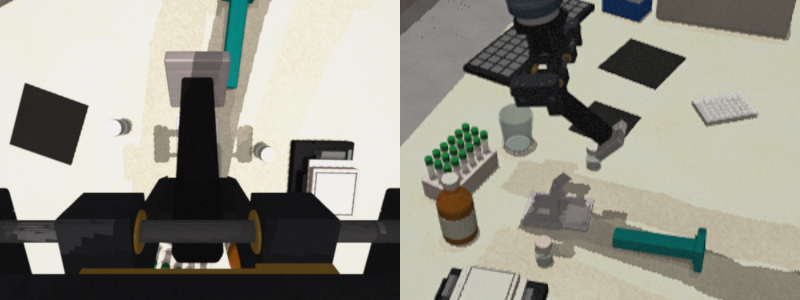

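Run:
```python
from h import *
o,p,R=state()
Rf=R*Rn.from_rotvec([0,-np.radians(50),0]); z=Rf.apply([0,0,1]); print(z)
G=np.array([.5753,-.2709,.134+.09]); print(G+z*.019); rel(G+z*.019,Rf)
```

```text
[ 0.63504444  0.10775099 -0.76492371]
[ 0.58736584 -0.26885273  0.20946645]
shift [ 0.0223 -0.279   0.0456] turn [ 0.     -0.8727  0.    ]
```

```bash
python3 -m crank '[[[0.022,-0.04,0],[0,-0.13,0]],[[0.022,-0.08,0.01],[0,-0.26,0]],[[0.022,-0.12,0.02],[0,-0.39,0]],[[0.022,-0.16,0.03],[0,-0.52,0]],[[0.022,-0.2,0.04],[0,-0.65,0]],[[0.022,-0.24,0.046],[0,-0.78,0]],[[0.022,-0.279,0.046],[0,-0.873,0]],[[0.022,-0.279,0.046],[0,-0.873,0]],[[0.022,-0.279,0.046],[0,-0.873,0]],[[0.022,-0.279,0.046],[0,-0.873,0]]]'
python3 - <<'E'
from h import *
w=camera_info("wrist"); im=get_image("wrist")[:,:,::-1];s=get_image("side")[:,:,::-1]
cv2.imwrite("pics/w3.png",im); cv2.imwrite("pics/s3.png",s); np.savez("w3.npz",**w)
cv2.imwrite("pics/a2.png",np.hstack([cv2.resize(im,(400,300)),cv2.resize(s[60:285,220:520],(400,300))]))
o,p,R=state();print(p,R.apply([0,0,1]),o["joint_pos"],o["force"]); G=np.array([.5753,-.2709,.224]);Rf=down(9.7,40)
rel(G+Rf.apply([0,0,.019]),Rf)
E
```

```text
time_s: 6.2
tool_pos: [0.5804, -0.2456, 0.1915]
ee_rot: [0.301, -0.085, 0.949, 0.034]
force: [-0.5, 0.1, -6.1]
width: 0.315
[ 0.57796125 -0.25316454  0.19088089] [ 0.56660268  0.10862287 -0.81680014] [ 1.03824542  0.49981424 -0.61569858  2.01762591 -0.47972775  0.26090685
  2.72447319] [ 0.29510906 -0.26716134 -4.30180294]
shift [-0.0162 -0.0168 -0.0116] turn [ 0.0113 -0.0833 -0.0076]
```

View pics/a2.png

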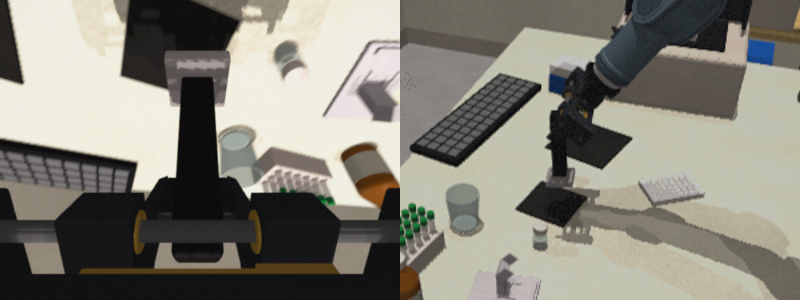

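Run:
```python
from h import *
o,p,R=state();w=camera_info("wrist")
for a in (45,50,55):
    h=np.array([-np.sin(np.radians(a)),0,-np.cos(np.radians(a))]); xx=np.array([-h[2],0,h[0]])
    f=[np.array([0,y,-.019])-s*h+k*xx for s,k,y in ((.13,.028,0),(.13,-.028,0),(.116,-.028,0),(.116,.028,.028),(.116,.028,-.028),(-.03,-.014,0))]
    print(a,[np.round(proj(w,p+R.apply(q)),0) for q in f])
G=np.array([.5753,-.2709,.204]);Rf=down(-22,40)
rel(G+Rf.apply([0,0,.019]),Rf)
im=cv2.imread("pics/w3.png"); cv2.imwrite("pics/a3.png",cv2.resize(im[60:210,220:420],(800,600)))
```

```text
45 [array([315.,  56.]), array([315., 136.]), array([315., 152.]), array([372.,  74.]), array([258.,  74.]), array([315., 405.])]
50 [array([315.,  38.]), array([315., 120.]), array([315., 138.]), array([375.,  59.]), array([255.,  59.]), array([315., 402.])]
55 [array([315.,  20.]), array([315., 104.]), array([315., 124.]), array([379.,  44.]), array([251.,  44.]), array([315., 398.])]
shift [-0.0032 -0.0235  0.0037] turn [ 0.3488 -0.0849  0.431 ]
```

View pics/a3.png

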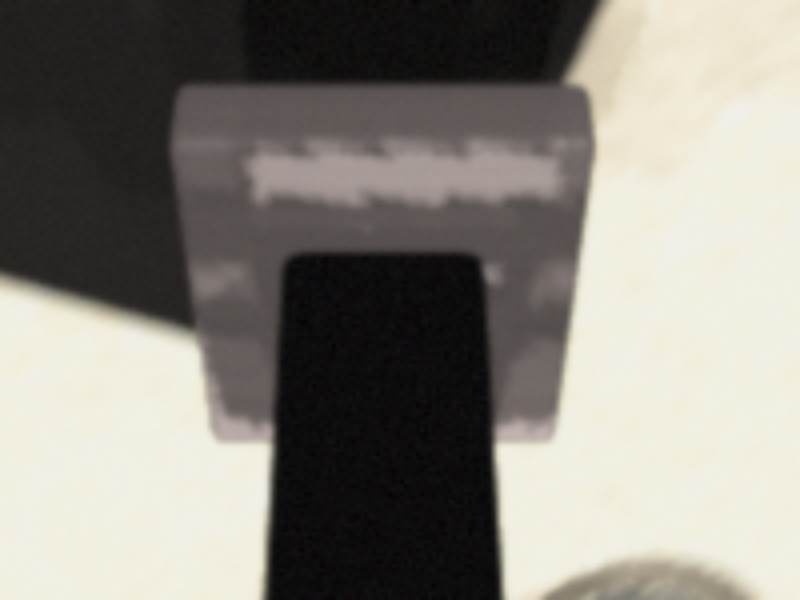

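Run:
```python
from h import *
from scipy.optimize import least_squares
o,p,R=state();w=camera_info("wrist")
def pts(a,s):
    h=np.array([-np.sin(a),0,-np.cos(a)]); xx=np.array([-h[2],0,h[0]])
    return [proj(w,p+R.apply(np.array([0,y,-.019])-q*h+k*xx)) for q,k,y in ((s,.028,.028),(s-.014,.028,.028),(s-.014,-.028,.028),(s-.014,.014,.014))]
ob=np.array([(82,52.5),(97,52.),(169,43),(124,24)])
f=lambda x:np.ravel([(q[1]-b[0],q[0]-315.6-b[1]) for q,b in zip(pts(*x),ob)])
r=least_squares(f,[.7,.13]);print(np.degrees(r.x[0]),r.x[1],r.fun.round(1))
a=np.degrees(r.x[0]);G=np.array([.5753,-.2709,.004+r.x[1]+.05]);Rf=down(-22,a)
rel(G+Rf.apply([0,0,.019]),Rf)
```

```text
39.11516696840439 0.12516644456557746 [-0.5 -1.4  0.   1.3  4.9 -0.4 -4.3  0.8]
shift [ 0.0113 -0.0237  0.024 ] turn [ 0.3454 -0.0699  0.4336]
```

```bash
python3 -m crank '[[[0.003,-0.006,0.006],[0.09,-0.02,0.11]],[[0.006,-0.012,0.012],[0.17,-0.035,0.22]],[[0.009,-0.018,0.018],[0.26,-0.05,0.33]],[[0.011,-0.024,0.024],[0.345,-0.07,0.434]],[[0.011,-0.024,0.024],[0.345,-0.07,0.434]],[[0.011,-0.024,0.024],[0.345,-0.07,0.434]],[[0.011,-0.024,0.024],[0.345,-0.07,0.434]],[[0.011,-0.024,0.024],[0.345,-0.07,0.434]]]'
python3 - <<'E'
from h import *
o,p,R=state();print(R.apply([0,0,1]),R.apply([0,1,0]),o["joint_pos"].round(2),o["force"]); G=np.array([.5753,-.2709,.129+.05]);Rf=down(-22,39.1)
rel(G+Rf.apply([0,0,.019]),Rf)
rel(G+Rf.apply([0,0,.019])-[0,0,.05],Rf)
E
```

```text
time_s: 7.1
tool_pos: [0.6081, -0.2645, 0.2032]
ee_rot: [0.296, 0.176, 0.937, -0.056]
force: [0.7, 0.9, -3.2]
width: 0.313
[ 0.53465898 -0.20981024 -0.81860823] [ 0.36330255  0.93167    -0.0015037 ] [-0.11  0.43  0.54  2.09 -1.3   0.19  2.76] [ 0.67138643  0.85443464 -3.17479508]
shift [ 0.0357 -0.018   0.0226] turn [ 0.0061 -0.0706  0.0106]
shift [ 0.0644 -0.018   0.0635] turn [ 0.0061 -0.0706  0.0106]
```

Run:
```python
from h import *
rel((.57,-.25,.30),down(-22,0))
```

```text
shift [-0.0222 -0.0005 -0.1026] turn [0.0023 0.6118 0.0122]
```

```bash
python3 -m crank '[[[-0.01,0,-0.04],[0,0,0]],[[-0.02,0,-0.08],[0,0.1,0]],[[-0.022,0,-0.103],[0,0.24,0]],[[-0.022,0,-0.103],[0,0.38,0]],[[-0.022,0,-0.103],[0,0.5,0.01]],[[-0.022,0,-0.103],[0,0.61,0.01]],[[-0.022,0,-0.103],[0,0.61,0.01]],[[-0.022,0,-0.103],[0,0.61,0.01]]]'
python3 - <<'E'
from h import *
o,p,R=state();print(p,R.apply([0,0,1]),R.apply([0,1,0]),o["joint_pos"].round(2),o["width"]);rel((.57,-.25,.30),down(-112,0))
E
```

```text
time_s: 7.9
tool_pos: [0.5672, -0.2566, 0.2991]
ee_rot: [0.002, 0.195, 0.981, 0.0]
force: [-0.1, 0.4, -3.1]
width: 0.314
[ 0.56720625 -0.25657223  0.2991423 ] [ 3.86079078e-03 -4.16343022e-04 -9.99992460e-01] [0.38163285 0.92431336 0.00108858] [-0.32  0.64  1.06  1.59 -0.58  1.25  2.01] 0.3139077699034564
shift [-0.0001  0.0071 -0.0008] turn [0.0038 0.0021 1.5632]
```

```bash
python3 -m crank '[[[0,0.007,0],[0,0,0.145]],[[0,0.007,0],[0,0,0.29]],[[0,0.007,0],[0,0,0.435]],[[0,0.007,0],[0,0,0.58]],[[0,0.007,0],[0,0,0.725]],[[0,0.007,0],[0,0,0.87]],[[0,0.007,0],[0,0,1.015]],[[0,0.007,0],[0,0,1.16]],[[0,0.007,0],[0,0,1.305]],[[0,0.007,0],[0,0,1.45]]]'
python3 - <<'E'
from h import *
o,p,R=state();print(p,R.apply([0,0,1]),R.apply([0,1,0]),o["joint_pos"].round(2),o["width"])
G=np.array([.5753,-.2709,.129+.05])
for y in (-105,-112,-130):
  Rf=down(y,39.1);rel(G+Rf.apply([0,0,.019]),Rf)
E
```

```text
time_s: 8.9
tool_pos: [0.569, -0.2488, 0.3006]
ee_rot: [0.001, 0.798, 0.603, 0.003]
force: [0.1, 0.5, -3.3]
width: 0.313
[ 0.56897103 -0.24878607  0.30056024] [ 0.00647591  0.00178087 -0.99997745] [ 0.96184943 -0.27351911  0.00574188] [-0.4   0.73  1.23  1.6  -0.71  1.32  0.66] 0.3133784700430803
shift [-0.032   0.0115  0.1363] turn [ 3.000e-04 -6.858e-01 -1.660e-02]
shift [-0.0319  0.0101  0.1363] turn [ 0.0418 -0.6855  0.1009]
shift [-0.031   0.0065  0.1362] turn [ 0.1484 -0.6768  0.4029]
```

```bash
python3 -m crank '[[[-0.005,0.002,0.01],[0,-0.12,0]],[[-0.01,0.004,0.02],[0,-0.24,0]],[[-0.015,0.006,0.03],[0,-0.36,0]],[[-0.02,0.008,0.04],[0,-0.48,0]],[[-0.025,0.01,0.05],[0,-0.6,-0.01]],[[-0.032,0.011,0.06],[0,-0.686,-0.016]],[[-0.032,0.011,0.08],[0,-0.686,-0.016]],[[-0.032,0.011,0.1],[0,-0.686,-0.016]],[[-0.032,0.011,0.1],[0,-0.686,-0.016]],[[-0.032,0.011,0.1],[0,-0.686,-0.016]]]'
python3 - <<'E'
from h import *
o,p,R=state();print(p,R.apply([0,0,1]),R.apply([0,1,0]),o["joint_pos"].round(2),o["width"])
G=np.array([.5753,-.2709,.129+.03])
Rf=down(-105,39.1);rel(G+Rf.apply([0,0,.019]),Rf)
E
```

```text
time_s: 9.9
tool_pos: [0.5724, -0.2833, 0.2012]
ee_rot: [0.204, 0.746, 0.576, -0.265]
force: [0.1, -0.4, -2.9]
width: 0.311
[ 0.57237365 -0.28329032  0.20121117] [-0.16062852 -0.61026243 -0.77574367] [ 9.67344158e-01 -2.53464907e-01 -9.06159581e-04] [-0.65  1.03  1.2   1.72 -0.31  0.89  0.21] 0.31110385543826924
shift [ 0.0365 -0.0003  0.0437] turn [0.0028 0.0005 0.0049]
```

```bash
python3 -m crank '[[[0.018,0,0.022],[0,0,0]],[[0.036,0,0.044],[0,0,0.005]],[[0.036,0,0.044],[0,0,0.005]],[[0.036,0,0.044],[0,0,0.005]]]'
python3 - <<'E'
from h import *
w=camera_info("wrist"); im=get_image("wrist")[:,:,::-1];s=get_image("side")[:,:,::-1]
cv2.imwrite("pics/w4.png",im); cv2.imwrite("pics/s4.png",s); np.savez("w4.npz",**w)
cv2.imwrite("pics/a4.png",np.hstack([cv2.resize(im,(400,300)),cv2.resize(s[130:280,250:450],(400,300))]))
o,p,R=state();print(p,R.apply([0,0,1]),o["force"]); G=np.array([.5753,-.2709,.159]);Rf=down(-105,39.1)
rel(G+Rf.apply([0,0,.019])-[0,0,.03],Rf)
E
```

```text
time_s: 10.3
tool_pos: [0.5733, -0.2831, 0.1456]
ee_rot: [0.206, 0.747, 0.574, -0.265]
force: [0.8, -0.2, -3.7]
width: 0.314
[ 0.57389413 -0.28310758  0.14627745] [-0.15818335 -0.61229229 -0.77464584] [-0.4179351  -0.46649935 -3.50775047]
shift [ 0.0204 -0.0019  0.0247] turn [ 0.0057  0.0022 -0.0001]
```

View pics/a4.png

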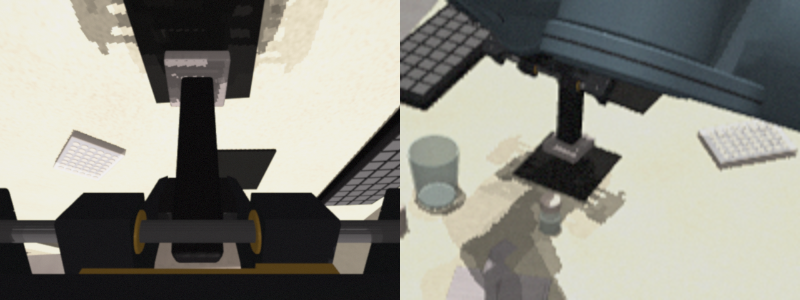

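The tool hangs upright over the middle of the mat, with the foot at (195,78) in the wrist half and (568,147) in the side half. I'll lower it slowly.

```bash
python3 -m crank '[[[0.009,-0.001,0.011],[0.003,0,0]],[[0.015,-0.001,0.018],[0.005,0,0]],[[0.017,-0.002,0.021],[0.005,0,0]],[[0.018,-0.002,0.022],[0.005,0,0]]]'
python3 -m crank '[[[0.001,0,0.001],[0,0,0]],[[0.001,0,0.001],[0,0,0]]]'
python3 -m crank '[[[0.001,0,0.001],[0,0,0]],[[0.001,0,0.001],[0,0,0]]]'
python3 -m crank '[[[0.001,0,0.001],[0,0,0]],[[0.001,0,0.001],[0,0,0]]]'
```

```text
time_s: 10.8
tool_pos: [0.5709, -0.2818, 0.1152]
ee_rot: [0.203, 0.747, 0.574, -0.267]
force: [-1.8, 2.5, 3.0]
width: 0.312
time_s: 11.0
tool_pos: [0.5709, -0.2819, 0.1152]
ee_rot: [0.204, 0.747, 0.574, -0.267]
force: [-1.9, 3.2, 4.0]
width: 0.314
time_s: 11.2
tool_pos: [0.571, -0.2822, 0.1152]
ee_rot: [0.204, 0.747, 0.573, -0.268]
force: [-4.0, 6.8, 13.1]
width: 0.317
time_s: 11.4
tool_pos: [0.571, -0.2824, 0.1152]
ee_rot: [0.204, 0.747, 0.573, -0.268]
force: [-6.4, 10.3, 21.1]
width: 0.312
```

```bash
python3 -m crank '[[[-0.001,0,-0.001],[0,0,0]],[[-0.002,0,-0.002],[0,0,0]],[[-0.002,0,-0.002],[0,0,0]]]'
python3 -m crank '[[[0,0,0],[0,0,0]],[[0,0,0],[0,0,0]],[[0,0,0],[0,0,0]],[[0,0,0],[0,0,0]],[[0,0,0],[0,0,0]],[[0,0,0],[0,0,0]]]' 0.9
python3 -m crank '[[[0,0,-0.02],[0,0,0]],[[0,0,-0.05],[0,0,0]],[[0,0,-0.09],[0,0,0]],[[0,0,-0.13],[0,0,0]],[[0,0,-0.17],[0,0,0]],[[0,0,-0.17],[0,0,0]],[[0,0,-0.17],[0,0,0]]]'
python3 - <<'E'
from h import *
w=camera_info("wrist"); im=get_image("wrist")[:,:,::-1];s=get_image("side")[:,:,::-1];t=get_image("top")[:,:,::-1]
for n,i in (("w5",im),("s5",s),("t5",t)): cv2.imwrite(f"pics/{n}.png",i)
np.savez("w5.npz",**w)
v=np.hstack([cv2.resize(im,(400,300)),np.vstack([cv2.resize(s[130:280,250:450],(400,300))])])
cv2.imwrite("pics/a5.png",np.vstack([v,np.hstack([cv2.resize(t[170:282,320:470],(400,300)),cv2.resize(im[60:260,200:466],(400,300))])]))
o,p,R=state();print(p,R.apply([0,0,1]),o["force"],o["joint_pos"].round(2))
E
```

```text
time_s: 11.7
tool_pos: [0.571, -0.282, 0.1152]
ee_rot: [0.204, 0.747, 0.574, -0.267]
force: [-3.3, 3.8, 7.9]
width: 0.312
time_s: 12.3
tool_pos: [0.5712, -0.2815, 0.114]
ee_rot: [0.203, 0.747, 0.574, -0.267]
force: [-0.1, -0.5, 0.2]
width: 0.83
time_s: 13.0
tool_pos: [0.5995, -0.1773, 0.2458]
ee_rot: [0.204, 0.747, 0.574, -0.266]
force: [-0.5, -0.8, 0.2]
width: 0.9
[ 0.59793539 -0.17867357  0.24458674] [-0.1679897  -0.60991255 -0.77445861] [-0.50495172 -0.62287832  1.25529749] [-0.79  0.99  1.21  1.63 -0.24  1.09  0.07]
```

View pics/a5.png

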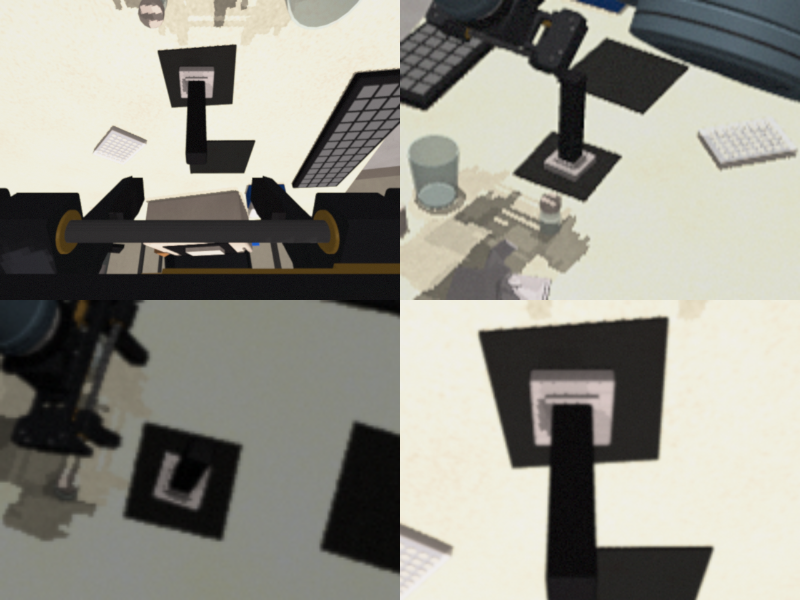

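The tool stands upright in the middle of the mat. In the wrist crop its foot lies at (573,410), and in the side crop at (570,160). I'll locate it precisely for the second grasp.

Run:
```python
from h import *
np.set_printoptions(precision=4,suppress=True)
w=dict(np.load("w5.npz"));im=cv2.imread("pics/w5.png");c=camera_info("top");s=camera_info("side")
K=266/400
cor=[onz(w,(200+a*K,60+b*K),.018) for a,b in ((131,80),(213,81),(210,145),(137,145))]
print("foot corners",np.array(cor)[:,:2],"ctr",np.mean(cor,0)); print([np.linalg.norm(cor[i]-cor[i-1])*1000 for i in range(4)])
m,_=blob(im.max(2)<60,np.array((315,110)))
# steel mask: between black mat and handle
roi=np.zeros(im.shape[:2],bool);roi[95:165,270:360]=1
g=(im.min(2)>95)&roi
m,st=blob(g,np.array((317,130)));print(st)
e=cv2.morphologyEx(m.astype(np.uint8),cv2.MORPH_CLOSE,np.ones((3,3)))
r=rectz(w,e>0,.018);print(r)
mc=[onz(w,(200+a*K,60+b*K),.004) for a,b in ((79,33),(267,18),(261,160),(113,166))]
print("mat",np.mean(mc,0))
# handle top end (top view) mask: darkest
t=cv2.imread("pics/t5.png")
top=[onz(c,(320+a*.375,170+b*.3733),.164)[:2] for a,b in ((180,142),(208,148),(199,172))]
print("handle top guess",top)
for z in (.018,.164): print(z,proj(s,(.5753,-.2709,z)),proj(c,(.5753,-.2709,z)),proj(w,(.5753,-.2709,z)))
```

```text
foot corners [[ 0.5554 -0.2332]
 [ 0.6071 -0.2477]
 [ 0.5939 -0.3019]
 [ 0.5414 -0.2879]] ctr [ 0.5745 -0.2677  0.018 ]
[np.float64(56.519253030404805), np.float64(53.72178034857635), np.float64(55.73940440369804), np.float64(54.29798122231248)]
[ 286  112   57   45 1597]
((574.0836791992188, -266.32958984375), (57.26198959350586, 56.05863571166992), 75.09769439697266)
mat [ 0.5791 -0.2703  0.004 ]
handle top guess [array([ 0.5781, -0.2461]), array([ 0.5734, -0.2761]), array([ 0.5466, -0.2673])]
0.018 [334.335  208.2906] [388.697  236.0677] [316.4585 138.5432]
0.164 [336.0613 166.437 ] [396.1802 224.475 ] [316.3254 257.0941]
```

Run:
```python
from h import *
rel((.574,-.267,.28),down(-105,0))
```

```text
shift [-0.0933 -0.0003  0.0305] turn [-0.0048  0.6849 -0.    ]
```

```bash
python3 -m crank '[[[-0.01,0,-0.02],[0,0.12,0]],[[-0.03,0,-0.02],[0,0.25,0]],[[-0.05,0,-0.01],[0,0.38,0]],[[-0.07,0,0.01],[-0.003,0.5,0]],[[-0.09,0,0.025],[-0.005,0.62,0]],[[-0.093,0,0.03],[-0.005,0.685,0]],[[-0.093,0,0.03],[-0.005,0.685,0]],[[-0.093,0,0.03],[-0.005,0.685,0]],[[-0.093,0,0.03],[-0.005,0.685,0]]]' 1
python3 - <<'E'
from h import *
np.set_printoptions(precision=4,suppress=True)
o,p,R=state();print(p,R.apply([0,0,1]),o["joint_pos"].round(2));rel((.574,-.267,.117),down(-105,0))
w=camera_info("wrist");im=get_image("wrist")[:,:,::-1];cv2.imwrite("pics/w6.png",im);np.savez("w6.npz",**w)
for q in ((.574,-.267,.164),(.574,-.267,.018)): print(proj(w,q))
roi=np.zeros(im.shape[:2],bool);u,v=proj(w,(.574,-.267,.018)).astype(int);roi[v-60:v+60,u-60:u+60]=1
m,st=blob((im.min(2)>85)&(im.max(2)<235)&roi,np.array((u,v)));print(st,rectz(w,m,.018))
cv2.imwrite("pics/w6c.png",cv2.resize(im[100:400,120:520],(800,600)))
E
```

```text
time_s: 14.05
tool_pos: [0.5767, -0.2634, 0.2801]
ee_rot: [0.0, 0.792, 0.611, 0.0]
force: [0.8, 0.4, -0.5]
width: 0.999
[ 0.5767 -0.2634  0.2801] [ 0.0003  0.0001 -1.    ] [-0.26  0.64  0.96  1.58 -0.54  1.21  0.55]
shift [-0.0042 -0.0017  0.1631] turn [ 0.0003 -0.0001  0.0054]
[312.9496 238.4927]
[313.8425 202.6365]
[ 253  142  120  120 4863] ((571.7097778320312, -268.69708251953125), (143.0789337158203, 148.37677001953125), 75.23384857177734)
```

View pics/w6c.png

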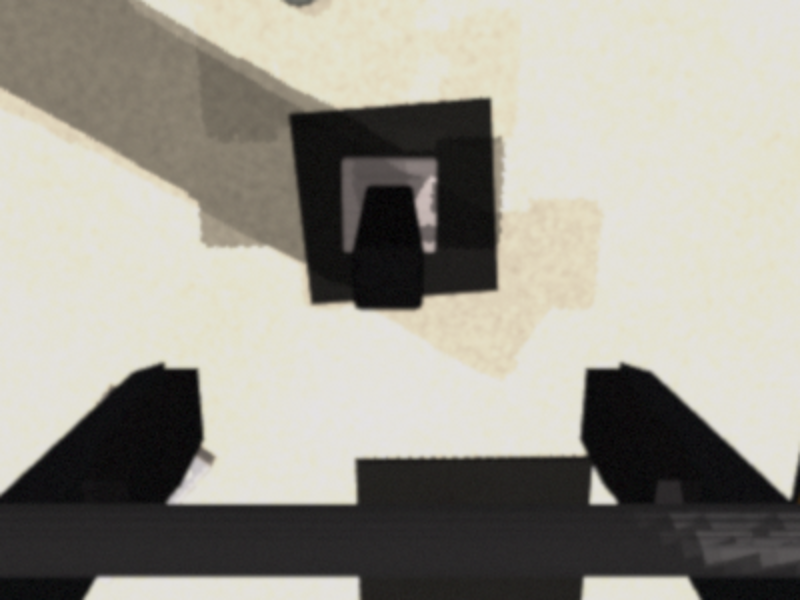

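Seen from above, the foot is centred at crop (390,205) and square to the fingers, within about 1 mm of the prediction. I'll descend and grip.

```bash
python3 -m crank '[[[-0.004,-0.001,0.04],[0,0,0.005]],[[-0.004,-0.001,0.08],[0,0,0.005]],[[-0.004,-0.001,0.12],[0,0,0.005]],[[-0.004,-0.001,0.145],[0,0,0.005]],[[-0.004,-0.001,0.163],[0,0,0.005]],[[-0.004,-0.001,0.163],[0,0,0.005]],[[-0.004,-0.001,0.163],[0,0,0.005]]]'
python3 - <<'E'
from h import *
o,p,R=state();print(o["force"]);rel((.574,-.267,.117),down(-105,0))
E
python3 -m crank '[[[0,0,0],[0,0,0]],[[0,0,0],[0,0,0]],[[0,0,0],[0,0,0]],[[0,0,0],[0,0,0]],[[0,0,0],[0,0,0]],[[0,0,0],[0,0,0]],[[0,0,0],[0,0,0]],[[0,0,0],[0,0,0]]]' 0.2 60
python3 -m crank '[[[0,0,-0.01],[0,0,0]],[[0,0,-0.04],[0,0,0]],[[0,0,-0.09],[0,0,0]],[[0,0,-0.14],[0,0,0]],[[0,0,-0.18],[0,0,0]],[[0,0,-0.18],[0,0,0]]]'
python3 - <<'E'
from h import *
np.set_printoptions(precision=4,suppress=True)
o,p,R=state();print(p,o["joint_pos"].round(2));rel((.46,.0,.36),down(-81.3,0))
rel((.598,.246,.30),down(-81.3,0))
E
```

```text
time_s: 14.8
tool_pos: [0.575, -0.2691, 0.119]
ee_rot: [0.001, 0.794, 0.608, 0.001]
force: [1.0, 0.0, -0.4]
width: 0.999
[ 0.96770935  0.00686394 -0.4025215 ]
shift [ 0.0018 -0.0015  0.002 ] turn [ 0.0029  0.0001 -0.0017]
time_s: 15.6
tool_pos: [0.5741, -0.2693, 0.1182]
ee_rot: [0.0, 0.794, 0.608, 0.001]
force: [-0.6, 0.6, 0.5]
width: 0.312
time_s: 16.2
tool_pos: [0.5755, -0.2716, 0.3046]
ee_rot: [0.005, 0.794, 0.607, 0.003]
force: [-0.6, -1.3, -3.2]
width: 0.312
[ 0.5755 -0.2716  0.3046] [-0.25  0.61  0.98  1.55 -0.53  1.25  0.54]
shift [ 0.2318 -0.1821 -0.0577] turn [ 0.0112  0.0034 -0.4171]
shift [ 0.5054 -0.1141  0.0028] turn [ 0.0112  0.0034 -0.4171]
```

```bash
python3 -m crank '[[[0.04,-0.01,0],[0,0,-0.05]],[[0.08,-0.02,0],[0,0,-0.1]],[[0.12,-0.03,0],[0,0,-0.15]],[[0.16,-0.04,0],[0,0,-0.2]],[[0.2,-0.05,0],[0.005,0,-0.25]],[[0.24,-0.06,0],[0.005,0,-0.3]],[[0.28,-0.07,0],[0.005,0,-0.35]],[[0.32,-0.08,0],[0.01,0.003,-0.4]],[[0.36,-0.085,0],[0.011,0.003,-0.417]],[[0.4,-0.09,0],[0.011,0.003,-0.417]]]'
python3 -m crank '[[[0,0,0],[0,0,0]],[[0,0,0],[0,0,0]]]'
python3 - <<'E'
from h import *
np.set_printoptions(precision=4,suppress=True)
o,p,R=state();print(p,R.apply([0,0,1]),R.apply([0,1,0]),o["width"])
w=camera_info("wrist");im=get_image("wrist")[:,:,::-1];cv2.imwrite("pics/w7.png",im);np.savez("w7.npz",**w)
print(proj(w,(.598,.246,.06)))
E
```

```text
time_s: 17.2
tool_pos: [0.5906, 0.142, 0.2974]
ee_rot: [-0.005, 0.651, 0.759, -0.002]
force: [0.3, 0.3, -3.2]
width: 0.314
time_s: 17.4
tool_pos: [0.5907, 0.1413, 0.2971]
ee_rot: [-0.005, 0.65, 0.76, -0.002]
force: [0.2, -0.2, -3.6]
width: 0.314
[0.5907 0.1413 0.2971] [-0.0106  0.0026 -0.9999] [ 0.988   0.1541 -0.0101] 0.31429110566583335
[340.0742 105.8965]
```

View pics/w7.png

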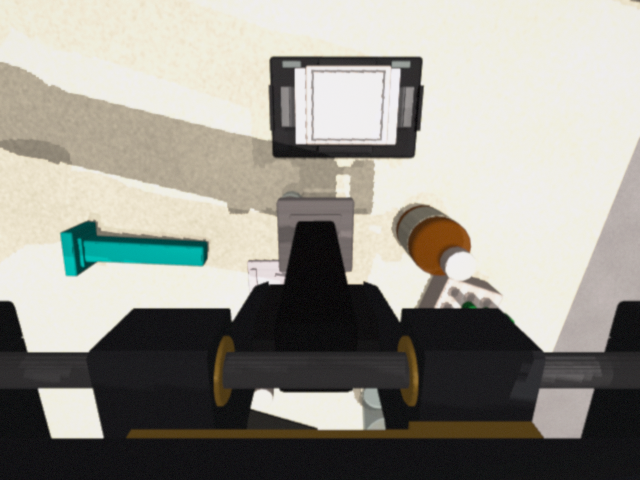

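The nest is now fully in view, with its plinth spanning (271–422, 57–157). The cover panel runs (312–384, 69–141) with its centre near (348,105). That is about 8 px from my top-view estimate, so I'll re-measure it.

Run:
```python
from h import *
np.set_printoptions(precision=4,suppress=True)
w=dict(np.load("w7.npz"));im=cv2.imread("pics/w7.png");c=camera_info("top");t=cv2.imread("pics/top0.png");s=camera_info("side");si=cv2.imread("pics/side0.png")
print("cams",[-k["R"].T@k["t"] for k in (w,c,s)])
def black(im,at,c):
    m,st=blob(im.max(2)<60,np.array(at)); m=cv2.morphologyEx(m.astype(np.uint8),cv2.MORPH_CLOSE,np.ones((25,25)))
    print("plinth",st,rectz(c,m>0,.02)); return m
black(im,(345,105),w);black(t,(226,218),c)
for nm,I,C,(x0,y0,x1,y1) in (("w",im,w,(265,50,430,162)),("t",t,c,(205,187,250,250)),("s",si,s,(195,310,300,385))):
    g=I.min(2)[y0:y1,x0:x1].astype(float); g8=cv2.resize(g,None,fx=8,fy=8,interpolation=cv2.INTER_CUBIC)
    for th in (.55,.7,.8):
        m=(g8>th*np.percentile(g,92)).astype(np.uint8)
        cs=cv2.findContours(m,cv2.RETR_LIST,cv2.CHAIN_APPROX_NONE)[0]
        for cn in sorted(cs,key=cv2.contourArea)[::-1][:3]:
            q=(cn[:,0]+.5)/8-.5+[x0,y0]; P=np.array([onz(C,k,.06)[:2] for k in q])*1000
            r=cv2.minAreaRect(P.astype(np.float32))
            if min(r[1])>45: print(nm,th,np.round(r[0],1),np.round(r[1],1),round(r[2],1))
```

```text
cams [array([0.5815, 0.2155, 0.4436]), array([ 0.2288, -0.0722,  1.4563]), array([0.2779, 0.7253, 0.8467])]
plinth [ 270   58  153  100 4565] ((606.2103271484375, 246.33712768554688), (170.3452606201172, 106.01712036132812), 8.666219711303711)
plinth [ 208  191   38   56 1041] ((601.8233642578125, 245.22705078125), (178.02874755859375, 111.46920776367188), 8.706050872802734)
w 0.55 [602.6 248.5] [125.7  79.4] 8.7
w 0.55 [606.5 245.5] [177.1 108.3] 8.8
w 0.7 [604.1 246.9] [106.2  75. ] 8.6
w 0.7 [607.1 245.5] [176.2 108. ] 8.7
w 0.7 [604.6 250.6] [74.3 60.8] 8.7
w 0.8 [604.1 246.9] [105.5  74.4] 8.7
w 0.8 [605.1 247. ] [75.2 69.1] 8.7
w 0.8 [605.2 247.1] [70.5 64.5] 8.6
t 0.55 [592.4 235.5] [205.3 140.5] 5.4
t 0.55 [590.8 236. ] [176.1 110.9] 8.8
t 0.55 [597.7 244.9] [110.5  79.7] 8.8
t 0.7 [592.4 235.5] [205.3 140.5] 5.4
t 0.7 [590.8 235.9] [178.4 113.1] 9.0
t 0.7 [605.5 246.2] [93. 78.] 8.7
t 0.8 [592.4 235.5] [205.3 140.5] 5.4
t 0.8 [590.8 236. ] [180.1 114.7] 8.9
t 0.8 [598.4 246.9] [77.9 72.3] 8.6
s 0.55 [596.8 269. ] [234.8 180.1] 20.0
s 0.55 [588.1 272.8] [171.3 121. ] 9.3
s 0.7 [596.8 269. ] [234.8 180.1] 20.0
s 0.7 [588.  272.5] [172.6 123.4] 9.4
s 0.8 [596.8 269. ] [234.8 180.1] 20.0
s 0.8 [587.9 272.2] [173.6 125. ] 9.4
s 0.8 [604.7 246.1] [77.1 73.7] 8.7
```

Run:
```python
from h import *
np.set_printoptions(precision=4,suppress=True)
w=dict(np.load("w7.npz"));o,p,R=state()
for dx in (-.002,0,.002,.004):
    print(dx,[np.round(proj(w,p+R.apply([dx+k,y,z])),1) for k,y,z in ((.028,-.028,.1),(.028,.028,.1),(-.028,.028,.1),(.028,.028,.114))])
im=cv2.imread("pics/w7.png"); print(im[190:280:2,285,1]); print(im[260:280,348,1]);print(im[230,270:285,1],im[230,345:362,1])
rel((.6053,.2448,.20),down(-81.3,0))
```

```text
-0.002 [array([275.7, 206.8]), array([353.9, 206.9]), array([351.5, 279.1]), array([352. , 203.2])]
0 [array([275.6, 204.1]), array([354. , 204.2]), array([351.6, 276.7]), array([352.1, 200.5])]
0.002 [array([275.6, 201.3]), array([354.1, 201.4]), array([351.7, 274.3]), array([352.2, 197.9])]
0.004 [array([275.5, 198.5]), array([354.2, 198.7]), array([351.7, 271.8]), array([352.3, 195.3])]
[150 140 126 122  81  97 117 117 117 117 114 115 117 119 119 118 119 113
  99  91  90  91  91  92  93  91  97 108 109 105 106 106 106 109 108 104
 106 107 108 103  98 114  84  80  85]
[105 106 106 107 107 108 108 105 107 106 113 145 203 228 231 232 231 231
 226 222]
[228 228 227 227 226 227 220 172 116  90  88  90  91  92  92] [119 120 120 121 121 121 118 123 167 221 231 231 233 234 232 232 231]
shift [0.1014 0.0311 0.0976] turn [-0.0096 -0.0038  0.0002]
```

```bash
python3 -m crank '[[[0.035,0.01,0],[-0.005,-0.002,0]],[[0.07,0.02,0],[-0.01,-0.004,0]],[[0.1,0.03,0],[-0.01,-0.004,0]],[[0.1,0.03,0.03],[-0.01,-0.004,0]],[[0.1,0.03,0.06],[-0.01,-0.004,0]],[[0.1,0.03,0.088],[-0.01,-0.004,0]],[[0.1,0.03,0.098],[-0.01,-0.004,0]],[[0.1,0.03,0.098],[-0.01,-0.004,0]],[[0.1,0.03,0.098],[-0.01,-0.004,0]]]'
python3 - <<'E'
from h import *
np.set_printoptions(precision=4,suppress=True)
o,p,R=state();print(p,R.apply([0,0,1]),o["force"],o["joint_pos"].round(2));rel((.6045,.2437,.174),down(-81.3,0))
w=camera_info("wrist");im=get_image("wrist")[:,:,::-1];s=get_image("side")[:,:,::-1]
cv2.imwrite("pics/w8.png",im);np.savez("w8.npz",**w);cv2.imwrite("pics/s8.png",s)
cv2.imwrite("pics/a8.png",np.hstack([cv2.resize(im[60:360,120:520],(400,300)),cv2.resize(s[240:390,150:350],(400,300))]))
E
```

```text
time_s: 18.35
tool_pos: [0.6061, 0.2433, 0.2019]
ee_rot: [0.001, 0.652, 0.758, 0.002]
force: [0.6, -0.8, -3.1]
width: 0.31
[0.6061 0.2433 0.2019] [ 0.0036  0.0015 -1.    ] [ 0.5586 -0.7702 -3.0546] [-0.97  0.71  0.81  1.6  -0.56  1.08  0.14]
shift [ 0.0006 -0.0016  0.0279] turn [ 0.0038 -0.0009 -0.0007]
```

View pics/a8.png

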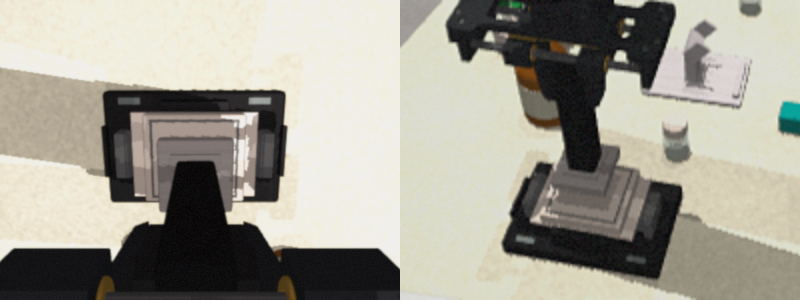

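The foot hangs centred over the cover: wrist crop foot (195,175) over the panel (196,160), and the side view agrees. I'll press gradually and watch the force.

```bash
python3 -m crank '[[[0.0005,-0.0015,0.01],[0.004,0,0]],[[0.0005,-0.0015,0.02],[0.004,0,0]],[[0.0005,-0.0015,0.026],[0.004,0,0]],[[0.0005,-0.0015,0.026],[0.004,0,0]]]'
python3 -m crank '[[[0,0,0.002],[0,0,0]],[[0,0,0.004],[0,0,0]]]'
python3 -m crank '[[[0,0,0.002],[0,0,0]],[[0,0,0.004],[0,0,0]]]'
python3 -m crank '[[[0,0,0.001],[0,0,0]],[[0,0,0.003],[0,0,0]]]'
python3 - <<'E'
from h import *
o,p,R=state();print(p,R.apply([0,0,1]),o["force"],o["moment"]);rel((.6045,.2437,.16),down(-81.3,0))
E
```

```text
time_s: 18.85
tool_pos: [0.6031, 0.2443, 0.1734]
ee_rot: [-0.001, 0.651, 0.759, -0.001]
force: [-0.2, -0.3, -2.4]
width: 0.316
time_s: 19.05
tool_pos: [0.6047, 0.2444, 0.1718]
ee_rot: [-0.0, 0.651, 0.759, 0.0]
force: [-1.8, -0.1, 6.1]
width: 0.314
time_s: 19.25
tool_pos: [0.6053, 0.2444, 0.1688]
ee_rot: [-0.0, 0.651, 0.759, 0.001]
force: [-2.1, -0.6, 10.8]
width: 0.308
time_s: 19.45
tool_pos: [0.6057, 0.2445, 0.1662]
ee_rot: [0.0, 0.651, 0.759, 0.002]
force: [0.1, -0.6, -2.5]
width: 0.313
[0.60566135 0.24446386 0.16617692] [ 0.00234033  0.00233118 -0.99999454] [ 0.06472037 -0.6261334  -2.46226167] [-0.0835263   0.16907822  0.00994895]
shift [-0.0006 -0.0013  0.0062] turn [ 0.0027 -0.002   0.0002]
```

```bash
python3 -m crank '[[[0,0,0.002],[0,0,0]],[[0,0,0.004],[0,0,0]]]'
python3 -m crank '[[[0,0,0.002],[0,0,0]],[[0,0,0.003],[0,0,0]]]'
python3 -m crank '[[[0,0,0.001],[0,0,0]],[[0,0,0.002],[0,0,0]]]'
python3 -m crank '[[[0,0,0.001],[0,0,0]],[[0,0,0.002],[0,0,0]]]'
```

```text
time_s: 19.65
tool_pos: [0.6038, 0.2444, 0.1602]
ee_rot: [-0.001, 0.651, 0.759, -0.0]
force: [-7.2, -1.5, 19.6]
width: 0.313
time_s: 19.85
tool_pos: [0.6041, 0.2444, 0.1601]
ee_rot: [-0.002, 0.651, 0.759, 0.0]
force: [-12.8, -1.3, 33.2]
width: 0.314
time_s: 20.05
tool_pos: [0.6042, 0.2444, 0.1601]
ee_rot: [-0.002, 0.651, 0.759, 0.001]
force: [-16.7, -3.1, 47.4]
width: 0.312
time_s: 20.25
tool_pos: [0.6044, 0.2444, 0.1601]
ee_rot: [-0.002, 0.651, 0.759, 0.001]
force: [-22.0, -3.1, 60.3]
width: 0.311
```

It has hit a hard stop at exactly 14 mm below first contact, so it is home. I'll lift off and check.

```bash
python3 -m crank '[[[0,0,-0.005],[0,0,0]],[[0,0,-0.008],[0,0,0]],[[0,0,-0.02],[0,0,0]],[[0,0,-0.05],[0,0,0]],[[0,0,-0.09],[0,0,0]],[[0,0,-0.13],[0,0,0]],[[0,0,-0.145],[0,0,0]],[[0,0,-0.145],[0,0,0]]]'
python3 - <<'E'
from h import *
rel((.591,.142,.297),down(-81.3,0)); rel((.575,-.270,.297),down(-105,0))
E
```

```text
time_s: 21.05
tool_pos: [0.6049, 0.2444, 0.2992]
ee_rot: [-0.0, 0.651, 0.759, 0.001]
force: [0.0, 0.3, -4.3]
width: 0.317
shift [-0.0991 -0.0293  0.0019] turn [ 0.0014 -0.0018  0.0005]
shift [-0.5039 -0.1077  0.0011] turn [ 0.001  -0.002   0.4142]
```

```bash
python3 -m crank '[[[-0.035,-0.01,0],[0,0,0]],[[-0.07,-0.02,0],[0,0,0]],[[-0.099,-0.029,0],[0,0,0]],[[-0.099,-0.029,0],[0,0,0]],[[-0.099,-0.029,0],[0,0,0]]]'
python3 - <<'E'
from h import *
np.set_printoptions(precision=4,suppress=True)
w=camera_info("wrist");im=get_image("wrist")[:,:,::-1];si=get_image("side")[:,:,::-1];s=camera_info("side")
cv2.imwrite("pics/w9.png",im);cv2.imwrite("pics/s9.png",si);np.savez("w9.npz",**w)
R={}
for nm,I,C,(x0,y0,x1,y1) in (("w",im,w,(265,50,430,162)),("s",si,s,(195,310,300,385))):
    g=I.min(2)[y0:y1,x0:x1].astype(float); g8=cv2.resize(g,None,fx=8,fy=8,interpolation=cv2.INTER_CUBIC)
    for th in (.6,.7,.8,.85):
        m=(g8>th*np.percentile(g,92)).astype(np.uint8)
        for cn in sorted(cv2.findContours(m,cv2.RETR_LIST,cv2.CHAIN_APPROX_NONE)[0],key=cv2.contourArea)[::-1][:4]:
            for z in (.046,.060):
                q=(cn[:,0]+.5)/8-.5+[x0,y0]; P=np.array([onz(C,k,z)[:2] for k in q])*1000
                r=cv2.minAreaRect(P.astype(np.float32))
                if 45<min(r[1])<90: print(nm,th,z,np.round(r[0],1),np.round(r[1],1),round(r[2],1))
o,p,Rr=state();print(p,Rr.apply([0,0,1]));rel((.575,-.270,.297),down(-105,0))
E
```

```text
time_s: 21.55
tool_pos: [0.5892, 0.1417, 0.2955]
ee_rot: [-0.002, 0.652, 0.758, -0.002]
force: [0.2, 0.6, -2.7]
width: 0.316
w 0.6 0.046 [598.4 247.2] [106.7  75.7] 8.6
w 0.6 0.06 [597.8 246.1] [102.9  73. ] 8.6
w 0.7 0.046 [598.4 247.2] [106.2  75. ] 8.7
w 0.7 0.06 [597.8 246.1] [102.4  72.3] 8.7
w 0.8 0.046 [598.4 247.2] [105.6  74.4] 8.6
w 0.8 0.06 [597.8 246.1] [101.8  71.8] 8.6
w 0.8 0.046 [599.1 247.2] [75.9 69.5] 8.8
w 0.8 0.06 [598.4 246.1] [73.2 67.1] 8.8
w 0.8 0.046 [599.5 247.3] [70.7 64.5] 8.5
w 0.8 0.06 [598.7 246.3] [68.2 62.2] 8.5
w 0.85 0.046 [598.5 247.2] [105.3  74.1] 8.7
w 0.85 0.06 [597.8 246.1] [101.6  71.4] 8.7
w 0.85 0.046 [599.1 247.2] [76.2 70. ] 8.8
w 0.85 0.06 [598.5 246.1] [73.5 67.6] 8.8
w 0.85 0.046 [599.4 247.4] [70.2 63.9] 8.6
w 0.85 0.06 [598.7 246.3] [67.7 61.6] 8.6
s 0.6 0.046 [521.2 177.4] [56.4 48.1] 74.8
s 0.6 0.06 [516.9 186.9] [55.5 47.3] 74.8
s 0.8 0.046 [599.7 245.2] [69.8 65. ] 8.7
s 0.8 0.06 [594.  253.6] [68.6 63.9] 8.7
s 0.85 0.046 [599.5 246.1] [69.3 62. ] 8.7
s 0.85 0.06 [593.9 254.5] [68.1 60.9] 8.7
[0.5896 0.1436 0.2959] [-0.0042  0.0006 -1.    ]
shift [-0.4064 -0.078  -0.0013] turn [-0.0043 -0.0003  0.4159]
```

Run:
```python
from h import *
np.set_printoptions(precision=4,suppress=True)
c=camera_info("top");t=get_image("top")[:,:,::-1];cv2.imwrite("pics/t9.png",t);s=camera_info("side")
def cover(I,C,box,z,lo):
    x0,y0,x1,y1=box;g=I.min(2)[y0:y1,x0:x1].astype(float);g8=cv2.resize(g,None,fx=8,fy=8,interpolation=cv2.INTER_CUBIC)
    out=[]
    for th in (.75,.8,.85,.9):
        m=(g8>th*np.percentile(g,92)).astype(np.uint8)
        for cn in sorted(cv2.findContours(m,cv2.RETR_LIST,cv2.CHAIN_APPROX_NONE)[0],key=cv2.contourArea)[::-1][:4]:
            q=(cn[:,0]+.5)/8-.5+[x0,y0];P=np.array([onz(C,k,z)[:2] for k in q])*1000;r=cv2.minAreaRect(P.astype(np.float32))
            if 55<min(r[1])<82 and max(r[1])<120: out.append((th,*np.round(r[0],1),*np.round(r[1],1)))
    return out
def plinth(I,C,at):
    m,st=blob(I.max(2)<65,np.array(at));m=cv2.morphologyEx(m.astype(np.uint8),cv2.MORPH_CLOSE,np.ones((25,25)));return [np.round(k,1) for k in rectz(C,m>0,.02)]
for n,k in (("7",.06),("9",.046)):
    w=dict(np.load(f"w{n}.npz"));I=cv2.imread(f"pics/w{n}.png");print("wrist",n,plinth(I,w,(345,105)),cover(I,w,(265,50,430,162),k,0)[-3:])
for f,k in (("top0",.06),("t9",.046)): I=cv2.imread(f"pics/{f}.png");print(f,plinth(I,c,(226,218)),cover(I,c,(200,185,252,252),k,0))
for f,k in (("side0",.06),("s9",.046)): I=cv2.imread(f"pics/{f}.png");print(f,cover(I,s,(195,310,300,385),k,0))
```

```text
wrist 7 [array([606.1, 246.3]), array([170.7, 106. ]), np.float64(8.7)] [(0.9, np.float64(604.1), np.float64(246.9), np.float64(104.8), np.float64(73.5)), (0.9, np.float64(605.2), np.float64(247.0), np.float64(76.3), np.float64(70.5)), (0.9, np.float64(605.2), np.float64(247.1), np.float64(69.5), np.float64(63.4))]
wrist 9 [array([606. , 247.5]), array([170.8, 106.4]), np.float64(8.6)] [(0.85, np.float64(599.4), np.float64(247.4), np.float64(70.2), np.float64(63.9)), (0.9, np.float64(599.3), np.float64(247.4), np.float64(69.6), np.float64(63.2)), (0.9, np.float64(598.4), np.float64(247.3), np.float64(104.8), np.float64(73.5))]
top0 [array([601.9, 245.1]), array([178.5, 111.7]), np.float64(8.8)] [(0.75, np.float64(605.5), np.float64(246.3), np.float64(92.3), np.float64(77.3)), (0.8, np.float64(598.4), np.float64(246.9), np.float64(77.9), np.float64(72.3)), (0.85, np.float64(598.4), np.float64(247.1), np.float64(77.0), np.float64(71.1)), (0.9, np.float64(602.3), np.float64(247.2), np.float64(67.9), np.float64(62.0))]
t9 [array([557.9, 118.8]), array([25.1, 43.7]), np.float64(56.7)] [(0
[... 285 characters left out ...]
, np.float64(77.1), np.float64(64.1))]
side0 [(0.8, np.float64(604.7), np.float64(246.1), np.float64(77.1), np.float64(73.7)), (0.8, np.float64(605.0), np.float64(247.1), np.float64(70.0), np.float64(63.8)), (0.85, np.float64(604.8), np.float64(246.0), np.float64(77.5), np.float64(75.3)), (0.85, np.float64(605.0), np.float64(247.0), np.float64(69.5), np.float64(62.7)), (0.9, np.float64(605.0), np.float64(247.0), np.float64(69.0), np.float64(61.8))]
s9 [(0.8, np.float64(599.7), np.float64(245.2), np.float64(69.8), np.float64(65.0)), (0.85, np.float64(599.5), np.float64(246.1), np.float64(69.3), np.float64(62.0)), (0.9, np.float64(599.5), np.float64(246.0), np.float64(68.8), np.float64(61.0))]
```

The heights agree with a seated cover, but all three views put it about 6 mm toward −x relative to the plinth. I'll check numerically for tilt and catch positions.

Run:
```python
from h import *
np.set_printoptions(precision=1,suppress=True,linewidth=220)
a=np.radians(8.7);ex=np.array([np.cos(a),np.sin(a),0]);ey=np.array([-ex[1],ex[0],0]);N=np.array([.606,.2469,0])
s=camera_info("side")
def samp(I,C,x,y,z):
    u=np.array([proj(C,N+ex*i/1000+ey*y/1000+[0,0,z]) for i in x],np.float32)
    return cv2.remap(I.mean(2).astype(np.float32),u[None,:,0],u[None,:,1],cv2.INTER_LINEAR)[0].astype(int)
x=np.arange(-90,91,3)
for n,z in (("7",.048),("9",.048)):
    w=dict(np.load(f"w{n}.npz"));I=cv2.imread(f"pics/w{n}.png")
    print("w",n);print(np.c_[x,*[samp(I,w,x,y,z) for y in (-12,0,12,28)]].T)
for f in ("side0","s9"): print(f);print(np.c_[x,*[samp(cv2.imread(f"pics/{f}.png"),s,x,y,.048) for y in (-12,0,12,28)]].T)
# corner z check: panel end-lengths
for n in "79":
    w=dict(np.load(f"w{n}.npz"));I=cv2.imread(f"pics/w{n}.png");g=I.min(2)[50:162,265:430].astype(float);g8=cv2.resize(g,None,fx=8,fy=8,interpolation=cv2.INTER_CUBIC)
    m=(g8>.85*np.percentile(g,92)).astype(np.uint8)
    for cn in sorted(cv2.findContours(m,cv2.RETR_LIST,cv2.CHAIN_APPROX_NONE)[0],key=cv2.contourArea)[::-1][:6]:
        ap=cv2.approxPolyDP(cn,.05*cv2.arcLength(cn,True),True)[:,0]/8+[265,50]
        if len(ap)==4 and cv2.contourArea(cn)>60*60*64*.5: print(n,ap.round(1).tolist(),[round(float(np.linalg.norm(ap[i]-ap[i-1])),1) for i in range(4)])
```

```text
w 7
[[-90 -87 -84 -81 -78 -75 -72 -69 -66 -63 -60 -57 -54 -51 -48 -45 -42 -39 -36 -33 -30 -27 -24 -21 -18 -15 -12  -9  -6  -3   0   3   6   9  12  15  18  21  24  27  30  33  36  39  42  45  48  51  54  57  60  63  66  69
   72  75  78  81  84  87  90]
 [232 232 197  55  40  47  53 133 140 137  97  93 231 239 239 234 235 229 183 239 239 239 239 239 240 239 239 240 239 239 240 239 239 239 239 240 239 239 239 239 240 240 192 230 238 231 239 239 139  81 101 139 134  83
   31  26  84 229 236 237 236]
 [224 231 212  52  40  46  54 132 140 136  94  91 232 239 239 227 235 226 192 239 240 240 239 239 239 239 239 239 239 239 240 239 239 240 239 239 239 239 239 239 239 239 185 224 239 237 240 239 143  86 103 146 141  86
   34  25  82 232 236 238 238]
 [228 230 199  55  35  48  48 133 140 133  96  93 237 239 239 213 235 220 200 239 239 240 240 239 239 239 239 239 239 239 239 240 239 239 239 239 239 239 240 239 239 238 170 223 238 236 240 239 146  88 104 149 147  89
   31  22  80 231 235 237 235]
 [232 229 230 126  45  49  48  49  48  48  48  55 235 239 239 228 235 230 183 239 239 239 239 239 23
[... 3742 characters left out ...]
94 194 194 194 196 193 194 194 195 192 195 194 194 194 195 195 196 179 143 194 192 207  94  36  62  47  53  53  51  41  30  11
   15  62 200 203 203 200 199]]
7 [[295.5, 69.2], [296.8, 143.2], [394.6, 143.2], [399.1, 69.1]] [103.6, 74.0, 97.9, 74.3]
7 [[311.6, 69.5], [385.8, 70.4], [381.2, 140.4], [311.1, 140.2]] [70.8, 74.1, 70.1, 70.1]
7 [[314.5, 72.5], [314.0, 138.0], [379.1, 138.1], [382.6, 73.2]] [68.1, 65.5, 65.1, 65.0]
9 [[290.5, 70.1], [291.9, 141.5], [387.6, 141.2], [391.2, 69.5]] [100.8, 71.4, 95.8, 71.8]
9 [[377.4, 70.9], [373.5, 139.4], [306.6, 138.8], [306.8, 70.8]] [70.6, 68.6, 66.9, 68.0]
9 [[308.6, 73.8], [309.4, 136.5], [371.2, 137.1], [373.5, 74.0]] [64.9, 62.8, 61.9, 63.2]
```

The profiles show the cover level at seat height but about 6.5 mm toward −x. It is deep under the −x catch, while its +x end (about +47 mm) lies short of the +x catch's nose (51.5 mm). Going down it slipped sideways off the far slope, so the far catch is not over it. I'll put the foot back on the cover's middle, press moderately and slide it +x at seat level.

Run:
```python
from h import *
rel((.5991,.2427,.297),down(-81.3,0))
```

```text
shift [ 0.0964  0.0244 -0.0008] turn [-0.0036 -0.001   0.0028]
```

```bash
python3 -m crank '[[[0.035,0.01,0],[-0.002,0,0]],[[0.07,0.02,0],[-0.004,-0.001,0.003]],[[0.096,0.024,0],[-0.004,-0.001,0.003]],[[0.096,0.024,0.04],[-0.004,-0.001,0.003]],[[0.096,0.024,0.08],[-0.004,-0.001,0.003]],[[0.096,0.024,0.11],[-0.004,-0.001,0.003]],[[0.096,0.024,0.126],[-0.004,-0.001,0.003]],[[0.096,0.024,0.126],[-0.004,-0.001,0.003]]]'
python3 - <<'E'
from h import *
o,p,R=state();print(p,R.apply([0,0,1]),o["force"]);rel((.5991,.2427,.16),down(-81.3,0))
E
```

```text
time_s: 22.5
tool_pos: [0.5976, 0.2412, 0.1691]
ee_rot: [-0.0, 0.652, 0.758, -0.001]
force: [0.4, -0.3, -3.0]
width: 0.308
[0.5976336  0.24120248 0.16913564] [-0.00183783 -0.0014296  -0.99999729] [ 0.40860925 -0.31687675 -2.96491981]
shift [0.0013 0.0017 0.0091] turn [-0.002   0.0011 -0.0012]
```

```bash
python3 -m crank '[[[0.001,0.001,0.005],[-0.002,0.001,0]],[[0.001,0.001,0.009],[-0.002,0.001,0]],[[0.001,0.001,0.011],[-0.002,0.001,0]]]'
python3 -m crank '[[[0,0.002,0],[0,0,0]],[[0,0.004,0],[0,0,0]]]'
python3 -m crank '[[[0,0.002,0],[0,0,0]],[[0,0.004,0],[0,0,0]]]'
```

```text
time_s: 22.8
tool_pos: [0.6007, 0.2421, 0.1615]
ee_rot: [0.001, 0.652, 0.758, 0.003]
force: [0.3, 0.1, -4.0]
width: 0.31
time_s: 23.0
tool_pos: [0.6045, 0.2425, 0.1612]
ee_rot: [0.001, 0.652, 0.758, 0.002]
force: [0.2, 0.1, -3.4]
width: 0.314
time_s: 23.2
tool_pos: [0.6083, 0.243, 0.1609]
ee_rot: [0.001, 0.652, 0.758, 0.002]
force: [0.9, -0.4, -2.5]
width: 0.31
```

```bash
python3 -m crank '[[[0,-0.005,-0.001],[0,0,0]],[[0,-0.009,0],[0,0,0]],[[0,-0.009,0.002],[0,0,0]],[[0,-0.009,0.003],[0,0,0]]]'
python3 -m crank '[[[0,0.002,0],[0,0,0]],[[0,0.004,0],[0,0,0]]]'
python3 -m crank '[[[0,0.002,0],[0,0,0]],[[0,0.004,0],[0,0,0]]]'
python3 -m crank '[[[0,0.002,0],[0,0,0]],[[0,0.004,0],[0,0,0]]]'
```

```text
time_s: 23.6
tool_pos: [0.5986, 0.2415, 0.1601]
ee_rot: [0.0, 0.652, 0.758, 0.002]
force: [-10.9, -1.9, 24.4]
width: 0.311
time_s: 23.8
tool_pos: [0.6, 0.2417, 0.1603]
ee_rot: [-0.002, 0.652, 0.758, -0.0]
force: [-19.0, -3.2, 30.5]
width: 0.316
time_s: 24.0
tool_pos: [0.6014, 0.2419, 0.1605]
ee_rot: [-0.005, 0.652, 0.758, -0.002]
force: [-27.4, -4.5, 39.7]
width: 0.314
time_s: 24.2
tool_pos: [0.6034, 0.2423, 0.1609]
ee_rot: [-0.006, 0.652, 0.758, -0.004]
force: [-33.2, -5.7, 47.9]
width: 0.319
```

```bash
cat > prof.py <<'E'
from h import *
a=np.radians(8.7);ex=np.array([np.cos(a),np.sin(a),0]);ey=np.array([-ex[1],ex[0],0]);N=np.array([.606,.2469,0])
def samp(I,C,x,y,z):
    u=np.array([proj(C,N+ex*i/1000+ey*y/1000+[0,0,z]) for i in x],np.float32)
    return cv2.remap(I.mean(2).astype(np.float32),u[None,:,0],u[None,:,1],cv2.INTER_LINEAR)[0].astype(int)
if __name__=="__main__":
    np.set_printoptions(linewidth=220)
    import sys
    s=camera_info("side");w=camera_info("wrist");Is=get_image("side")[:,:,::-1];Iw=get_image("wrist")[:,:,::-1]
    cv2.imwrite(f"pics/s_{sys.argv[1]}.png",Is);cv2.imwrite(f"pics/w_{sys.argv[1]}.png",Iw)
    for x in (np.arange(-66,-36,2),np.arange(34,66,2)):
        print(np.c_[x,samp(cv2.imread("pics/s9.png"),s,x,28,.031),samp(Is,s,x,28,.031),samp(cv2.imread("pics/w9.png"),dict(np.load("w9.npz")),x,28,.031),samp(Iw,w,x,28,.031),samp(cv2.imread("pics/w9.png"),dict(np.load("w9.npz")),x,0,.048),samp(Iw,w,x,0,.048)].T)
    o,p,R=state();print(p,R.apply([0,0,1]),o["force"],o["moment"])
E
python3 prof.py d1
```

```text
[[-66 -64 -62 -60 -58 -56 -54 -52 -50 -48 -46 -44 -42 -40 -38]
 [ 27  40 129 192 195 193 193 172 119  83 123 181 182 185 181]
 [ 24  30  96 129 142 144 144 145 125  94 109 142 142 142 129]
 [ 49  49 123 234 239 239 239 227 171 228 235 180 171 233 239]
 [ 21  21  57 150 159 174 176 157 171 175 122 124 153 153 153]
 [141 140 119  98  82  82  81 127 195 222 237 196 173 235 240]
 [ 67  69  60  63  60  59  61  61  75 147 172 158  94 145 124]]
[[ 34  36  38  40  42  44  46  48  50  52  54  56  58  60  62  64]
 [183 182 177 176 200 206 195 103  24  24  30  34  24  32  34  30]
 [201 201 193 177 189 189 193 105  20  22  27  30  23  27  28  23]
 [230 238 225 235 240 240 240 184  65  47  47  46  49  46  47  46]
 [163 235 218 206 202 225 226 210  36  24  19  22  24  20  21  22]
 [238 225 239 240 240 231  98  54  78  78  78  80  97 101 142 144]
 [219 200 233 233 233 220  79  40  53  57  63  63  68  71  85  85]]
[0.60321844 0.24223022 0.16083466] [-0.01539444  0.00252111 -0.99987832] [-31.015854    -5.38721974  45.62089559] [-1.68257882  9.56840978  0.12375638]
```

```bash
python3 -m crank '[[[0,0,-0.001],[0,0,0]],[[0,0,-0.002],[0,0,0]]]'
python3 -m crank '[[[0,0,-0.001],[0,0,0]],[[0,0,-0.001],[0,0,0]]]'
python3 -m crank '[[[0,0,-0.001],[0,0,0]],[[0,0,-0.001],[0,0,0]]]'
python3 -m crank '[[[0,0,-0.001],[0,0,0]],[[0,0,-0.001],[0,0,0]]]'
python3 prof.py d2
```

```text
time_s: 24.5
tool_pos: [0.6105, 0.2436, 0.1602]
ee_rot: [0.001, 0.652, 0.758, 0.002]
force: [-0.7, 0.5, -2.4]
width: 0.314
time_s: 24.7
tool_pos: [0.6111, 0.2435, 0.1604]
ee_rot: [0.001, 0.652, 0.758, 0.002]
force: [-0.6, 0.4, -3.5]
width: 0.312
time_s: 24.9
tool_pos: [0.611, 0.2433, 0.1615]
ee_rot: [0.001, 0.652, 0.758, 0.002]
force: [0.2, 0.3, -3.7]
width: 0.313
time_s: 25.1
tool_pos: [0.6111, 0.2433, 0.1627]
ee_rot: [0.001, 0.652, 0.758, 0.002]
force: [0.0, -0.2, -3.2]
width: 0.31
[[-66 -64 -62 -60 -58 -56 -54 -52 -50 -48 -46 -44 -42 -40 -38]
 [ 27  40 129 192 195 193 193 172 119  83 123 181 182 185 181]
 [ 20  32 100 129 128 127 128 138 124  96 110 141 142 144 140]
 [ 49  49 123 234 239 239 239 227 171 228 235 180 171 233 239]
 [ 21  20  58 151 153 153 156 149 173 172 108 136 175 173 169]
 [141 140 119  98  82  82  81 127 195 222 237 196 173 235 240]
 [ 67  68  60  60  54  54  52  53  61 150 172 161 100 161 172]]
[[ 34  36  38  40  42  44  46  48  50  52  54  56  58  60  62  64]
 [183 182 177 176 200 206 195 103  24  24  30  34  24  32  34  30]
 [194 205 194 179 190 188 193 105  19  19  27  28  22  22  21  19]
 [230 238 225 235 240 240 240 184  65  47  47  46  49  46  47  46]
 [154 151 147 191 192 225 228 173  24  19  18  19  19  19  21  23]
 [238 225 239 240 240 231  98  54  78  78  78  80  97 101 142 144]
 [105 179 232 233 233 232 127  44  75  64  53  54  63  66  84  85]]
[0.61098846 0.24340444 0.16267349] [ 0.00407437  0.00154577 -0.99999051] [ 1.071884    0.13664164 -3.56833795] [-0.08550843  0.11205311 -0.02661606]
```

The flange-level profile confirms the cover spans −62 to +48 mm, so it is 7 mm off, and friction did not drag it. Instead I'll push its −x end face with the side of the tool's foot. I'll keep the tool upright and place the foot beside the catch on the +y side, where there is room.

```bash
cat >> prof.py <<'E'
def tcp(X,Y,z): return N+ex*(X-1)/1000+ey*(Y-3)/1000+np.array([0,0,z])
E
python3 - <<'E'
from prof import *
print(tcp(-88,57,.22));rel(tcp(-88,57,.22),down(-81.3,0))
w=camera_info("wrist");im=cv2.imread("pics/w_d2.png")
o,p,R=state()
for dx in (0,.003):print(dx,[np.round(proj(w,p+R.apply([dx+k,y,z])),1) for k,y,z in ((.028,-.028,.1),(.028,.028,.1),(.028,.028,.114))])
print(im[185:215,300,1],im[215,265:290,1],im[215,340:365,1])
E
```

```text
[0.50985596 0.28681646 0.22      ]
shift [ 0.058  -0.0933 -0.0577] turn [ 0.0043 -0.0009 -0.0025]
0 [array([275.6, 201.6]), array([354. , 201.5]), array([352., 198.])]
0.003 [array([275.4, 197.5]), array([354.1, 197.4]), array([352.1, 194.1])]
[ 98 125 149 152 151 153 151 151 151 152 150 141 109  86  84  98 112 116
 119 118 118 117 119 116 116 113 114 113 107  94] [150 151 151 150 151 150 150 150 152 152 150 141 117 113 118 118 119 118
 118 118 119 120 119 119 117] [112 117 119 119 118 119 118 118 119 120 119 117 111 113 135 171 227 239
 239 239 240 240 239 239 239]
```

```bash
python3 -m crank '[[[0,0,-0.03],[0.004,0,0]],[[0,0,-0.06],[0.004,0,0]],[[0.02,-0.03,-0.06],[0.004,0,0]],[[0.04,-0.065,-0.06],[0.004,0,-0.002]],[[0.058,-0.093,-0.06],[0.004,0,-0.002]],[[0.058,-0.093,-0.06],[0.004,0,-0.002]],[[0.058,-0.093,-0.06],[0.004,0,-0.002]]]'
python3 - <<'E'
from prof import *
o,p,R=state();print(p,R.apply([0,0,1]),o["force"],o["joint_pos"].round(2));rel(tcp(-88,57,.149),down(-81.3,0))
E
```

```text
time_s: 25.9
tool_pos: [0.5097, 0.2875, 0.2226]
ee_rot: [-0.0, 0.651, 0.759, 0.001]
force: [-0.4, -0.2, -2.0]
width: 0.316
[0.50972151 0.28753899 0.22258236] [ 3.27257103e-04  1.54845200e-03 -9.99998748e-01] [-0.40428049 -0.18364336 -2.04648662] [-1.2   0.58  0.86  1.77 -0.51  1.03  0.01]
shift [-0.0008 -0.      0.0736] turn [ 0.0006 -0.0015  0.0011]
```

```bash
python3 -m crank '[[[0,0,0.03],[0,0,0]],[[0,0,0.055],[0,0,0]],[[0,0,0.066],[0,0,0]],[[0,0,0.072],[0,0,0]],[[0,0,0.072],[0,0,0]]]'
python3 -m crank '[[[0,0.004,0],[0,0,0]],[[0,0.008,0],[0,0,0]],[[0,0.008,0],[0,0,0]]]'
python3 -m crank '[[[0,0.002,0],[0,0,0]],[[0,0.003,0],[0,0,0]],[[0,0.003,0],[0,0,0]]]'
python3 prof.py e1
```

```text
time_s: 26.4
tool_pos: [0.5108, 0.2863, 0.1503]
ee_rot: [-0.0, 0.652, 0.758, 0.0]
force: [-0.4, 0.1, -2.2]
width: 0.316
time_s: 26.7
tool_pos: [0.5193, 0.2884, 0.1512]
ee_rot: [0.0, 0.652, 0.758, 0.001]
force: [0.1, 0.3, -2.6]
width: 0.314
time_s: 27.0
tool_pos: [0.521, 0.2887, 0.1504]
ee_rot: [-0.0, 0.652, 0.759, 0.0]
force: [-0.3, 1.1, -3.3]
width: 0.312
[[-66 -64 -62 -60 -58 -56 -54 -52 -50 -48 -46 -44 -42 -40 -38]
 [ 27  40 129 192 195 193 193 172 119  83 123 181 182 185 181]
 [ 18  20  10  18  22  17  19  19  28  64  99 109 118 119 117]
 [ 49  49 123 234 239 239 239 227 171 228 235 180 171 233 239]
 [ 10  11  10   8   9  26 100 108 107  99 132 137 129  76  96]
 [141 140 119  98  82  82  81 127 195 222 237 196 173 235 240]
 [  9  11  12   6   9   7   9  12   9  16  17  16  16  16  12]]
[[ 34  36  38  40  42  44  46  48  50  52  54  56  58  60  62  64]
 [183 182 177 176 200 206 195 103  24  24  30  34  24  32  34  30]
 [208 207 199 185 215 221 209 112  26  24  31  32  32  40  38  32]
 [230 238 225 235 240 240 240 184  65  47  47  46  49  46  47  46]
 [142 135 228 239 233 238 238 197  41  31  33  30  33  31  27  30]
 [238 225 239 240 240 231  98  54  78  78  78  80  97 101 142 144]
 [234 238 238 200  25  63  83  83  82  83  83  83 101  82 130 129]]
[0.52097517 0.28856659 0.1503617 ] [ 7.71951858e-05  9.75323460e-04 -9.99999521e-01] [ 1.01169307  0.14616651 -2.54996407] [-0.06263447 -0.00057151  0.00670613]
```

```bash
python3 -m crank '[[[0,0.002,0],[0,0,0]],[[0,0.003,0],[0,0,0]],[[0,0.003,0],[0,0,0]]]'
python3 -m crank '[[[0,0.002,0],[0,0,0]],[[0,0.002,0],[0,0,0]]]'
cat > fl.py <<'E'
# flange-level +x end position seen by the side and wrist cameras at several y (mm in nest frame)
from prof import *
s=camera_info("side");w=camera_info("wrist");Is=get_image("side")[:,:,::-1];Iw=get_image("wrist")[:,:,::-1]
x=np.arange(36,66,.25)
def edge(I,C,y):
    g=samp(I,C,x,y,.031).astype(float);k=np.argmin(np.convolve(g,np.r_[np.ones(6),-np.ones(6)][::1]/6,"same")*1.0);k2=np.argmax(np.array([g[max(0,i-6):i].mean()-g[i:i+6].mean() if 6<=i<len(g)-6 else -9 for i in range(len(g))]));return x[k2]
for nm,I,C in (("side ref",cv2.imread("pics/s9.png"),s),("side",Is,s),("wrist ref",cv2.imread("pics/w9.png"),dict(np.load("w9.npz"))),("wrist",Iw,w)):
    print(nm,[(y,edge(I,C,y)) for y in (-30,-25,25,28,32)])
o,p,R=state();print(p,o["force"].round(1))
E
python3 fl.py
```

```text
time_s: 27.4
tool_pos: [0.5241, 0.2891, 0.1503]
ee_rot: [-0.0, 0.652, 0.759, 0.0]
force: [0.9, 0.0, -2.1]
width: 0.313
time_s: 27.6
tool_pos: [0.5259, 0.2895, 0.1502]
ee_rot: [-0.0, 0.652, 0.759, 0.0]
force: [-0.9, 0.4, -3.9]
width: 0.314
side ref [(-30, np.float64(48.5)), (-25, np.float64(49.0)), (25, np.float64(47.5)), (28, np.float64(48.0)), (32, np.float64(48.5))]
side [(-30, np.float64(51.0)), (-25, np.float64(51.5)), (25, np.float64(53.5)), (28, np.float64(52.75)), (32, np.float64(53.25))]
wrist ref [(-30, np.float64(48.75)), (-25, np.float64(48.75)), (25, np.float64(48.75)), (28, np.float64(48.75)), (32, np.float64(49.0))]
wrist [(-30, np.float64(62.0)), (-25, np.float64(42.75)), (25, np.float64(53.5)), (28, np.float64(53.5)), (32, np.float64(53.75))]
[0.52597534 0.28939803 0.15026436] [-0.8  0.3 -3.6]
```

The cover is sliding: its +x end has gone from 48.5 to 53.5 mm on the +y side and to about 51 mm on the other. I'll push a little further here, then do the −y side.

```bash
python3 -m crank '[[[0,0.001,0],[0,0,0]],[[0,0.001,0],[0,0,0]],[[0,0.001,0],[0,0,0]]]'
python3 fl.py
python3 -m crank '[[[0,-0.006,0],[0,0,0]],[[0,-0.012,0],[0,0,0]],[[0,-0.012,-0.04],[0,0,0]],[[0,-0.012,-0.07],[0,0,0]],[[0,-0.012,-0.07],[0,0,0]]]'
python3 - <<'E'
from prof import *
rel(tcp(-88,-54,.22),down(-81.3,0));rel(tcp(-88,-54,.149),down(-81.3,0))
E
```

```text
time_s: 28.0
tool_pos: [0.5271, 0.2895, 0.1504]
ee_rot: [-0.0, 0.652, 0.759, 0.001]
force: [-0.6, 0.8, -2.6]
width: 0.311
side ref [(-30, np.float64(48.5)), (-25, np.float64(49.0)), (25, np.float64(47.5)), (28, np.float64(48.0)), (32, np.float64(48.5))]
side [(-30, np.float64(53.0)), (-25, np.float64(51.75)), (25, np.float64(53.75)), (28, np.float64(54.5)), (32, np.float64(54.75))]
wrist ref [(-30, np.float64(48.75)), (-25, np.float64(48.75)), (25, np.float64(48.75)), (28, np.float64(48.75)), (32, np.float64(49.0))]
wrist [(-30, np.float64(46.0)), (-25, np.float64(46.0)), (25, np.float64(54.75)), (28, np.float64(54.75)), (32, np.float64(55.0))]
[0.52710042 0.28942027 0.15036307] [-0.8  1.  -3.5]
time_s: 28.6
tool_pos: [0.5174, 0.2881, 0.2243]
ee_rot: [0.001, 0.652, 0.758, 0.004]
force: [0.2, 0.6, -4.0]
width: 0.318
shift [-0.1111 -0.0076  0.0039] turn [ 0.007  -0.0038 -0.001 ]
shift [-0.1114 -0.0081  0.0749] turn [ 0.007  -0.0038 -0.001 ]
```

```bash
python3 -m crank '[[[-0.04,-0.003,0],[0.007,-0.004,0]],[[-0.08,-0.006,0],[0.007,-0.004,0]],[[-0.111,-0.008,0],[0.007,-0.004,0]],[[-0.111,-0.008,0],[0.007,-0.004,0]],[[-0.111,-0.008,0.03],[0.007,-0.004,0]],[[-0.111,-0.008,0.06],[0.007,-0.004,0]],[[-0.111,-0.008,0.074],[0.007,-0.004,0]],[[-0.111,-0.008,0.074],[0.007,-0.004,0]],[[-0.111,-0.008,0.074],[0.007,-0.004,0]]]'
python3 - <<'E'
from prof import *
rel(tcp(-71,-54,.149),down(-81.3,0));print(state()[0]["force"])
E
```

```text
time_s: 29.5
tool_pos: [0.5242, 0.1768, 0.1467]
ee_rot: [-0.001, 0.652, 0.759, -0.003]
force: [0.1, 0.4, -2.3]
width: 0.312
shift [-0.0001  0.0194 -0.0024] turn [-0.0063  0.0033 -0.0005]
[ 0.07632584  0.42885855 -2.25318944]
```

```bash
python3 -m crank '[[[0,0.004,-0.002],[-0.006,0.003,0]],[[0,0.008,-0.002],[-0.006,0.003,0]],[[0,0.012,-0.002],[-0.006,0.003,0]],[[0,0.014,-0.002],[-0.006,0.003,0]],[[0,0.016,-0.002],[-0.006,0.003,0]],[[0,0.017,-0.002],[-0.006,0.003,0]]]'
python3 fl.py
```

```text
time_s: 30.1
tool_pos: [0.5409, 0.1793, 0.1481]
ee_rot: [-0.0, 0.652, 0.759, -0.0]
force: [-0.1, -0.9, -3.8]
width: 0.314
side ref [(-30, np.float64(48.5)), (-25, np.float64(49.0)), (25, np.float64(47.5)), (28, np.float64(48.0)), (32, np.float64(48.5))]
side [(-30, np.float64(53.0)), (-25, np.float64(37.75)), (25, np.float64(53.75)), (28, np.float64(54.5)), (32, np.float64(55.0))]
wrist ref [(-30, np.float64(48.75)), (-25, np.float64(48.75)), (25, np.float64(48.75)), (28, np.float64(48.75)), (32, np.float64(49.0))]
wrist [(-30, np.float64(52.75)), (-25, np.float64(53.0)), (25, np.float64(54.75)), (28, np.float64(55.0)), (32, np.float64(55.0))]
[0.54078869 0.17926147 0.14808083] [-0.2  0.7 -3.4]
```

```bash
python3 -m crank '[[[0,0.001,0],[0,0,0]],[[0,0.002,0],[0,0,0]],[[0,0.003,0],[0,0,0]],[[0,0.003,0],[0,0,0]]]'
python3 fl.py
```

```text
time_s: 30.6
tool_pos: [0.5437, 0.1797, 0.1481]
ee_rot: [-0.0, 0.652, 0.759, -0.0]
force: [0.2, -0.4, -3.3]
width: 0.311
side ref [(-30, np.float64(48.5)), (-25, np.float64(49.0)), (25, np.float64(47.5)), (28, np.float64(48.0)), (32, np.float64(48.5))]
side [(-30, np.float64(53.5)), (-25, np.float64(53.75)), (25, np.float64(55.25)), (28, np.float64(54.75)), (32, np.float64(55.25))]
wrist ref [(-30, np.float64(48.75)), (-25, np.float64(48.75)), (25, np.float64(48.75)), (28, np.float64(48.75)), (32, np.float64(49.0))]
wrist [(-30, np.float64(54.5)), (-25, np.float64(54.5)), (25, np.float64(55.5)), (28, np.float64(55.5)), (32, np.float64(55.5))]
[0.54362588 0.17968418 0.14807339] [ 0.2 -0.4 -3.3]
```

```bash
python3 -m crank '[[[0,0.0005,0],[0,0,0]],[[0,0.001,0],[0,0,0]],[[0,0.001,0],[0,0,0]]]'
python3 -m crank '[[[0,-0.006,0],[0,0,0]],[[0,-0.012,0],[0,0,0]],[[0,-0.012,-0.04],[0,0,0]],[[0,-0.012,-0.08],[0,0,0]],[[0,-0.012,-0.12],[0,0,0]],[[0,-0.012,-0.148],[0,0,0]],[[0,-0.012,-0.148],[0,0,0]]]'
python3 - <<'E'
from prof import *
rel((.591,.142,.297),down(-81.3,0))
E
```

```text
time_s: 31.0
tool_pos: [0.5447, 0.1799, 0.1481]
ee_rot: [-0.0, 0.652, 0.759, -0.0]
force: [-0.6, 0.2, -3.1]
width: 0.317
time_s: 31.7
tool_pos: [0.5347, 0.1783, 0.2998]
ee_rot: [0.001, 0.652, 0.758, 0.003]
force: [1.4, 0.3, -3.9]
width: 0.311
shift [-0.0443  0.0502  0.0029] turn [ 0.0056 -0.0025 -0.0007]
```

```bash
python3 -m crank '[[[-0.022,0.025,0],[0.006,-0.002,0]],[[-0.044,0.05,0],[0.006,-0.002,0]],[[-0.044,0.05,0],[0.006,-0.002,0]],[[-0.044,0.05,0],[0.006,-0.002,0]]]'
python3 - <<'E'
from prof import *
np.set_printoptions(linewidth=220,precision=1,suppress=True)
s=camera_info("side");w=camera_info("wrist");Iw=get_image("wrist")[:,:,::-1];Is=get_image("side")[:,:,::-1]
cv2.imwrite("pics/w10.png",Iw);cv2.imwrite("pics/s10.png",Is);np.savez("w10.npz",**w)
x=np.arange(-72,75,3)
print(np.c_[x,*[samp(Iw,w,x,y,.048) for y in (-28,-12,0,12,28)]].T)
m,st=blob(Iw.max(2)<65,np.array((345,105)));m=cv2.morphologyEx(m.astype(np.uint8),cv2.MORPH_CLOSE,np.ones((25,25)));print([np.round(k,1) for k in rectz(w,m>0,.02)])
for nm,I,C,(x0,y0,x1,y1) in (("w",Iw,w,(265,50,430,162)),("s",Is,s,(195,310,300,385))):
    g=I.min(2)[y0:y1,x0:x1].astype(float);g8=cv2.resize(g,None,fx=8,fy=8,interpolation=cv2.INTER_CUBIC)
    for th in (.8,.85,.9):
        mm=(g8>th*np.percentile(g,92)).astype(np.uint8)
        for cn in sorted(cv2.findContours(mm,cv2.RETR_LIST,cv2.CHAIN_APPROX_NONE)[0],key=cv2.contourArea)[::-1][:4]:
            q=(cn[:,0]+.5)/8-.5+[x0,y0];P=np.array([onz(C,k,.046)[:2] for k in q])*1000;r=cv2.minAreaRect(P.astype(np.float32))
            if 55<min(r[1])<82 and max(r[1])<120:print(nm,th,np.round(r[0],1),np.round(r[1],1),round(r[2],1))
cr=lambda im,x,y:cv2.resize(im[y:y+75,x:x+100],(400,300),interpolation=cv2.INTER_CUBIC)
cv2.imwrite("pics/a10.png",np.hstack([cv2.resize(Iw[45:165,265:425],(400,300),interpolation=cv2.INTER_CUBIC),cr(Is,195,310)]))
E
```

```text
time_s: 32.1
tool_pos: [0.5882, 0.1413, 0.2945]
ee_rot: [-0.002, 0.652, 0.758, -0.004]
force: [0.3, 1.1, -3.3]
width: 0.314
[[-72 -69 -66 -63 -60 -57 -54 -51 -48 -45 -42 -39 -36 -33 -30 -27 -24 -21 -18 -15 -12  -9  -6  -3   0   3   6   9  12  15  18  21  24  27  30  33  36  39  42  45  48  51  54  57  60  63  66  69  72]
 [ 52  51  50  47  46  46 137 240 239 236 201 239 168 234 238 238 237 236 237 238 238 236 238 238 239 238 238 239 239 239 238 238 239 240 240 235 173 239 226 238 239 193  47  45  45  42  46  50  46]
 [ 53 134 141 130  96  81  83 211 240 238 207 239 174 236 239 239 239 239 240 240 239 239 239 240 239 239 239 239 240 239 239 239 239 239 240 233 162 238 228 234 102  77  78  85 102 139 133  84  24]
 [ 56 133 141 133  94  83  83 199 239 238 201 239 170 236 239 239 239 239 239 240 239 239 239 239 239 239 239 239 239 239 239 239 239 240 240 238 166 239 233 232 102  78  79  85 100 146 141  85  27]
 [ 52 135 140 131  94  83  83 212 239 239 198 238 169 235 239 239 239 239 239 239 239 239 239 239 239 239 239 239 239 239 239 239 239 239 239 239 173 236 231 237 116  83  84  88 107 149 145  83  25]
 [ 49  48  47  48  48  48 115 239 239 239 211 239 173 234 239 239 240 239 239 239 239 239 240 239 239 239 238 239 239 239 239 239 239 239 238 234 158 237 232 240 240 217  49  47  46  45  46  45  47]]
[array([605.8, 247.6]), array([170.7, 106.7]), np.float64(8.5)]
w 0.8 [605.  248.5] [105.5  74.5] 8.3
w 0.8 [606.1 248.5] [75.2 69.5] 8.4
w 0.8 [606.2 248.7] [70.6 64.6] 8.1
w 0.85 [605.  248.5] [105.1  74. ] 8.3
w 0.85 [606.1 248.4] [75.8 70. ] 8.4
w 0.85 [606.2 248.5] [70.1 64. ] 8.4
w 0.9 [605.1 248.5] [104.8  73.6] 8.4
w 0.9 [606.1 248.3] [76.3 70.8] 8.4
w 0.9 [606.2 248.6] [69.5 63.4] 8.4
w 0.9 [658.2 252.3] [ 65.6 117.7] 13.9
s 0.85 [606.3 247.2] [69.2 62.6] 7.8
s 0.9 [606.3 247.1] [68.7 61.6] 7.7
```

View pics/a10.png

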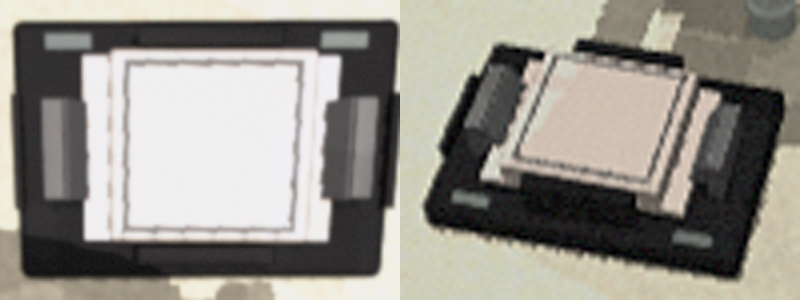

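Now the cover lies centred (0.606, 0.248), level at 46 mm. Both grey catches overlap its flanges: the left catch edge at (90,150) is over the flange starting at 83, and the right at (328,150) is over the flange ending at 338. I'll do one firm upright press at the middle to confirm it is home.

Run:
```python
from prof import *
rel(tcp(0,1,.175),down(-81.3,0))
```

```text
shift [0.0983 0.0339 0.1195] turn [-0.009   0.0014  0.0001]
```

```bash
python3 -m crank '[[[0.035,0.012,0],[-0.004,0,0]],[[0.07,0.024,0],[-0.009,0.001,0]],[[0.098,0.034,0],[-0.009,0.001,0]],[[0.098,0.034,0.04],[-0.009,0.001,0]],[[0.098,0.034,0.08],[-0.009,0.001,0]],[[0.098,0.034,0.11],[-0.009,0.001,0]],[[0.098,0.034,0.119],[-0.009,0.001,0]],[[0.098,0.034,0.119],[-0.009,0.001,0]]]'
python3 - <<'E'
from prof import *
o,p,R=state();print(p,R.apply([0,0,1]),o["force"]);rel(tcp(0,1,.16),down(-81.3,0))
E
```

```text
time_s: 33.0
tool_pos: [0.6057, 0.2444, 0.1756]
ee_rot: [0.0, 0.651, 0.759, -0.001]
force: [-0.4, 0.2, -2.7]
width: 0.314
[0.60571767 0.2443727  0.17562475] [-1.35693034e-04 -1.42732069e-03 -9.99998972e-01] [-0.37617875  0.20636021 -2.71111747]
shift [ 0.0005 -0.0003  0.0156] turn [-0.0004  0.0014  0.0004]
```

```bash
python3 -m crank '[[[0,0,0.006],[0,0,0]],[[0,0,0.012],[0,0,0]],[[0,0,0.015],[0,0,0]],[[0,0,0.017],[0,0,0]]]'
python3 -m crank '[[[0,0,0.001],[0,0,0]],[[0,0,0.001],[0,0,0]]]'
python3 -m crank '[[[0,0,0.001],[0,0,0]],[[0,0,0.001],[0,0,0]]]'
```

```text
time_s: 33.4
tool_pos: [0.6074, 0.2439, 0.1601]
ee_rot: [0.001, 0.652, 0.759, 0.001]
force: [-2.6, -1.5, 10.6]
width: 0.311
time_s: 33.6
tool_pos: [0.6074, 0.2438, 0.1602]
ee_rot: [0.001, 0.652, 0.759, 0.001]
force: [-3.7, -1.0, 5.7]
width: 0.309
time_s: 33.8
tool_pos: [0.6074, 0.2438, 0.1601]
ee_rot: [0.001, 0.652, 0.758, 0.001]
force: [-5.9, -0.3, 12.5]
width: 0.311
```

```bash
python3 -m crank '[[[0,0,0.001],[0,0,0]],[[0,0,0.001],[0,0,0]]]'
python3 -m crank '[[[0,0,-0.002],[0,0,0]],[[0,0,-0.004],[0,0,0]],[[0,0,-0.01],[0,0,0]],[[0,0,-0.04],[0,0,0]],[[0,0,-0.08],[0,0,0]],[[0,0,-0.12],[0,0,0]],[[0,0,-0.142],[0,0,0]],[[0,0,-0.142],[0,0,0]]]'
python3 - <<'E'
from prof import *
s=camera_info("side");Is=get_image("side")[:,:,::-1];cv2.imwrite("pics/s11.png",Is)
x0,y0,x1,y1=195,310,300,385
for th in (.85,.9):
    g=Is.min(2)[y0:y1,x0:x1].astype(float);g8=cv2.resize(g,None,fx=8,fy=8,interpolation=cv2.INTER_CUBIC);mm=(g8>th*np.percentile(g,92)).astype(np.uint8)
    for cn in sorted(cv2.findContours(mm,cv2.RETR_LIST,cv2.CHAIN_APPROX_NONE)[0],key=cv2.contourArea)[::-1][:4]:
        P=np.array([onz(s,(k+.5)/8-.5+[x0,y0],.046)[:2] for k in cn[:,0]])*1000;r=cv2.minAreaRect(P.astype(np.float32))
        if 55<min(r[1])<82 and max(r[1])<120:print(th,np.round(r[0],1),np.round(r[1],1),round(r[2],1))
rel((.577,-.271,.297),down(-105,0))
E
```

```text
time_s: 34.0
tool_pos: [0.6076, 0.2438, 0.1601]
ee_rot: [0.001, 0.652, 0.758, 0.001]
force: [-7.6, -2.4, 19.5]
width: 0.311
time_s: 34.8
tool_pos: [0.6088, 0.2439, 0.3023]
ee_rot: [0.003, 0.652, 0.758, 0.003]
force: [0.1, -0.4, -3.3]
width: 0.311
shift [-0.5044 -0.1076  0.0023] turn [ 0.0045 -0.0005  0.413 ]
```

```bash
python3 -m crank '[[[-0.04,-0.01,0],[0,0,0.04]],[[-0.085,-0.02,0],[0,0,0.08]],[[-0.13,-0.03,0],[0,0,0.12]],[[-0.175,-0.04,0],[0,0,0.16]],[[-0.22,-0.05,0],[0,0,0.2]],[[-0.265,-0.06,0],[0,0,0.25]],[[-0.31,-0.07,0],[0,0,0.3]],[[-0.355,-0.08,0],[0,0,0.35]],[[-0.4,-0.09,0],[0,0,0.4]],[[-0.445,-0.1,0],[0.004,0,0.413]]]'
python3 -m crank '[[[-0.03,0.015,0],[0,0,0]],[[-0.05,0.02,0],[0,0,0]],[[-0.05,0.02,0],[0,0,0]]]'
python3 - <<'E'
from h import *
o,p,R=state();print(p,R.apply([0,0,1]));rel((.576,-.272,.126),down(-105,0))
E
```

```text
time_s: 35.85
tool_pos: [0.5737, -0.212, 0.2965]
ee_rot: [-0.002, 0.794, 0.608, -0.002]
force: [0.6, -0.5, -3.0]
width: 0.313
time_s: 36.15
tool_pos: [0.5791, -0.2682, 0.2968]
ee_rot: [-0.001, 0.795, 0.607, -0.003]
force: [-0.1, 0.4, -3.3]
width: 0.315
[ 0.57908538 -0.2682345   0.29680028] [-0.00520339 -0.00199509 -0.99998447]
shift [-0.0039 -0.0012  0.1708] turn [-0.0045  0.0033 -0.0055]
```

```bash
python3 -m crank '[[[-0.004,-0.001,0.04],[-0.004,0.003,-0.005]],[[-0.004,-0.001,0.08],[-0.004,0.003,-0.005]],[[-0.004,-0.001,0.12],[-0.004,0.003,-0.005]],[[-0.004,-0.001,0.15],[-0.004,0.003,-0.005]],[[-0.004,-0.001,0.168],[-0.004,0.003,-0.005]],[[-0.004,-0.001,0.172],[-0.004,0.003,-0.005]],[[-0.004,-0.001,0.172],[-0.004,0.003,-0.005]]]'
python3 -m crank '[[[0,0,0.002],[0,0,0]],[[0,0,0.004],[0,0,0]],[[0,0,0.004],[0,0,0]]]'
python3 -m crank '[[[0,0,0.001],[0,0,0]],[[0,0,0.002],[0,0,0]]]'
python3 -m crank '[[[0,0,0.001],[0,0,0]],[[0,0,0.001],[0,0,0]]]'
python3 - <<'E'
from h import *
o,p,R=state();print(p,R.apply([0,0,1]),o["force"])
E
```

```text
time_s: 36.85
tool_pos: [0.5792, -0.268, 0.1268]
ee_rot: [0.0, 0.792, 0.611, 0.001]
force: [0.1, 0.7, -2.4]
width: 0.315
time_s: 37.15
tool_pos: [0.5795, -0.2683, 0.1236]
ee_rot: [0.001, 0.792, 0.611, 0.002]
force: [-0.5, 0.1, -3.0]
width: 0.312
time_s: 37.35
tool_pos: [0.5793, -0.2683, 0.1212]
ee_rot: [0.001, 0.792, 0.611, 0.002]
force: [-0.1, -0.6, -3.3]
width: 0.317
time_s: 37.55
tool_pos: [0.579, -0.2682, 0.1198]
ee_rot: [0.0, 0.792, 0.611, 0.002]
force: [0.2, -0.1, -3.6]
width: 0.315
[ 0.5790109 -0.2681774  0.119769 ] [ 0.00275241  0.00157329 -0.99999497] [ 0.22006345 -0.13977477 -3.57446825]
```

```bash
python3 -m crank '[[[0,0,0.001],[0,0,0]],[[0,0,0.001],[0,0,0]]]'
python3 -m crank '[[[0,0,0.001],[0,0,0]],[[0,0,0.001],[0,0,0]]]'
python3 -m crank '[[[0,0,0.001],[0,0,0]],[[0,0,0.001],[0,0,0]]]'
```

```text
time_s: 37.75
tool_pos: [0.579, -0.2682, 0.1188]
ee_rot: [0.0, 0.792, 0.611, 0.002]
force: [0.4, -0.4, -3.0]
width: 0.312
time_s: 37.95
tool_pos: [0.5793, -0.2684, 0.1182]
ee_rot: [0.0, 0.792, 0.611, 0.002]
force: [-0.6, 0.5, -0.8]
width: 0.316
time_s: 38.15
tool_pos: [0.5793, -0.2684, 0.1182]
ee_rot: [0.0, 0.792, 0.611, 0.002]
force: [-3.7, 2.4, 8.5]
width: 0.312
```

Contact is firm. I'll relax slightly, release and back off straight up.

```bash
python3 -m crank '[[[0,0,-0.001],[0,0,0]],[[0,0,-0.001],[0,0,0]]]'
python3 -m crank '[[[0,0,0],[0,0,0]],[[0,0,0],[0,0,0]],[[0,0,0],[0,0,0]],[[0,0,0],[0,0,0]],[[0,0,0],[0,0,0]],[[0,0,0],[0,0,0]],[[0,0,0],[0,0,0]]]' 1
python3 -m crank '[[[0,0,-0.02],[0,0,0]],[[0,0,-0.06],[0,0,0]],[[0,0,-0.1],[0,0,0]],[[0,0,-0.14],[0,0,0]],[[0,0,-0.18],[0,0,0]],[[0,0,-0.2],[0,0,0]],[[0.04,0,-0.2],[0,0,0]],[[0.08,0,-0.2],[0,0,0]],[[0.1,0,-0.2],[0,0,0]],[[0.1,0,-0.2],[0,0,0]]]'
python3 - <<'E'
from prof import *
np.set_printoptions(precision=1,suppress=True)
s=camera_info("side");w=camera_info("wrist");c=camera_info("top")
Is=get_image("side")[:,:,::-1];Iw=get_image("wrist")[:,:,::-1];t=get_image("top")[:,:,::-1]
for n,i in (("s12",Is),("w12",Iw),("t12",t)): cv2.imwrite(f"pics/{n}.png",i)
x0,y0,x1,y1=195,310,300,385
for th in (.8,.85,.9):
    g=Is.min(2)[y0:y1,x0:x1].astype(float);g8=cv2.resize(g,None,fx=8,fy=8,interpolation=cv2.INTER_CUBIC);mm=(g8>th*np.percentile(g,92)).astype(np.uint8)
    for cn in sorted(cv2.findContours(mm,cv2.RETR_LIST,cv2.CHAIN_APPROX_NONE)[0],key=cv2.contourArea)[::-1][:4]:
        P=np.array([onz(s,(k+.5)/8-.5+[x0,y0],.046)[:2] for k in cn[:,0]])*1000;r=cv2.minAreaRect(P.astype(np.float32))
        if 55<min(r[1])<82 and max(r[1])<120:print("cover",th,np.round(r[0],1),np.round(r[1],1),round(r[2],1))
x=np.arange(-66,67,3);print(np.c_[x,samp(Is,s,x,0,.048),samp(Is,s,x,28,.031)].T)
print("expected foot/top px side",proj(s,(.579,-.267,.018)),proj(s,(.579,-.267,.164)))
cv2.imwrite("pics/a12.png",np.hstack([cv2.resize(Is[140:365,180:480],(400,300)),cv2.resize(Is[150:225,285:385],(400,300))]))
print(state()[0]["time_s"],state()[1])
E
```

```text
time_s: 38.35
tool_pos: [0.5793, -0.2683, 0.1182]
ee_rot: [0.001, 0.792, 0.611, 0.002]
force: [-0.5, 0.7, 1.5]
width: 0.312
time_s: 39.05
tool_pos: [0.5791, -0.2682, 0.1179]
ee_rot: [0.0, 0.792, 0.611, 0.002]
force: [0.7, -0.3, -0.3]
width: 0.925
time_s: 40.05
tool_pos: [0.6053, -0.1676, 0.3176]
ee_rot: [-0.0, 0.79, 0.613, 0.002]
force: [0.0, 0.5, -0.2]
width: 1.001
cover 0.8 [606.9 240.7] [76.9 84.8] 8.0
cover 0.8 [606.2 247.4] [69.9 64. ] 8.3
cover 0.85 [607.  240.7] [77.3 85.7] 8.0
cover 0.85 [606.3 247.5] [69.4 63. ] 8.3
cover 0.9 [606.2 247.4] [69.  62.1] 8.3
[[-66 -63 -60 -57 -54 -51 -48 -45 -42 -39 -36 -33 -30 -27 -24 -21 -18 -15
  -12  -9  -6  -3   0   3   6   9  12  15  18  21  24  27  30  33  36  39
   42  45  48  51  54  57  60  63  66]
 [ 99  99  73  99 188 194 149  74 163 179 123 197 193 190 192 193 191 193
  192 193 194 191 191 191 192 193 191 192 193 192 194 193 193 171 131 195
  170  84  68  69  66  77  84 102 100]
 [ 24  30  27  30 159 196 194 196 105 121 189 173 172 196 181 161 175 188
  183 163 172 191 183 165 172 184 185 170 171 184 184 173 171 181 187 169
  177 181 184 194 167  38  25  26  31]]
expected foot/top px side [332.7 208.8] [334.3 166.9]
40.2 [ 0.6 -0.2  0.3]
```

View pics/a12.png

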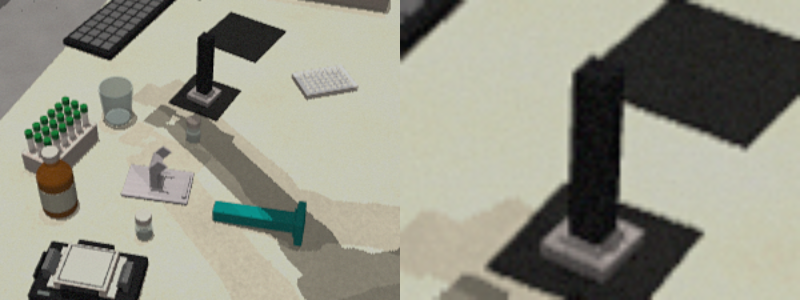

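The tool stands upright in the middle of the mat, with its foot at (592,240) in the crop. The cover is in place at (90,268), and the rack, bottle, vials, beaker and plate look untouched. I'll hand in.

```bash
python3 -c "
from bench import *
print(sign_off())"
```

```text
the job is handed in; nothing more can be done
None
```

I stood the tool on the mat, re-gripped it from straight above, and seated the cover with it. I then set the tool back in the middle of the mat and handed in at about 40 s. The seating needed a correction partway through.

- **Press:** The first press (peak about 14 N, then a give) took the cover down to its stop. The checks showed it had slipped about 6.5 mm toward −x, so the far catch was not over its end.
- **Correction:** Dragging it with the foot pressed down did not work. I then pushed the cover's −x end face with the side of the upright tool foot until it was centred, and pressed again at its middle to about 20 N.
- **Far catch:** The far end therefore slid in under its catch at seat level; it did not snap over it from above.
- **Last checks:**
  - The final press met the same hard stop as the first, 14 mm below first contact.
  - The cover is level at the seated 46 mm height, within about 1 mm of the docking base's centre.
  - Both catches look shut over the cover's ends. The cover's yaw is off by about 0.3°.
  - The tool stands upright about 5 mm from the mat's middle, and the gripper is clear.
  - The bystanders in the final side view look untouched. The marker was not in that view and was not checked.
- **Disagreements and limits:**
  - The top camera put the docking base and mat 4–7 mm off in x, so I relied on the wrist and side cameras.
  - On the way to the mat, the first posture ran three wrist joints up to their range limits, so I re-routed.
  - The first press peaked at about 60 N at the wrist.
  - I viewed 14 pictures, against a budget of 10 plus one or two.

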